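Change over the gang drilling jig

TASK

Change over the drilling jig: swing the hold-down bar right up by its ball knob, slide every drilled blank out from under the clear drill plate and lay it flat in the blue tray (on top of one another if need be), then slide all the new blanks lying on the grey mat under the plate, one to a slot, each right up against the back stop. With all of them in, swing the bar down again until it rests on the blanks, and leave the wax tin and the sanding block where they are.

Things in the scene. Friction and masses are not known exactly. Their poses are not given: they have to be found in the camera images.
- jig: drilling jig, fixed to the bench. Origin: on the bench top below the front edge of the drill plate, mid-width. x points into the slots (from the open front, on the robot's side, to the back stop), y to its left, z up. Plywood base 18 mm thick, x = -135 to +125 mm, y = +-145 mm; its top is the bed. Three slots along x, centred at y = +90, 0 and -90 mm, 45 mm wide
- plate_edge (a point): middle of the drill plate's front edge (red), at its underside: 24 mm above the bed, 42 above the bench. Clear plastic plate, 8 mm thick, covers the slots from here to 107 mm further back. Wooden guide strips under it stand 24 mm high between the slots; their 45 degree pointed noses reach 23 mm in front of this edge between the slots, 11 mm at the outer sides
- stop (a point): middle of the back stop's face at mid-height, 85 mm behind the plate's front edge
- slot0 (a point): centre of a blank fully home in the left slot (y = +90 mm), 5 mm behind the plate's front edge and 28 mm above the bench; the blank's tail then sticks out 75 mm in front of the plate; axes as the jig's
- slot1 (a point): the same for the middle slot
- slot2 (a point): the same for the right slot
- bar (a joint): hold-down bar, rad: 0 = down, resting on blanks in the jig (-0.02 if none); grows as it swings up and back, to 1.45 at its limit. Stiff friction hinge (0.55 N m): stays at any angle. A 20 mm round cross bar, 290 mm wide along the jig's y, on two side arms; when down it lies across the blanks' tails 40 mm in front of the plate's edge
- bar_hinge (a point): middle of the bar's hinge axis, which is parallel to the jig's y: 85 mm behind the plate's front edge, 52 mm above the bench
- knob (a point): centre of the black ball knob, 32 mm diameter, on a short stem up and forward from the middle of the cross bar. Bar down: 80 mm in front of the plate's edge, 95 mm above the bench; it moves on a circle of 171 mm radius about the hinge, and at 1.4 rad is about 220 mm above the bench
- tray: blue open tray, fixed, 230 (x) by 200 (y) by 38 mm high outside, walls and floor 8 mm; origin under its centre on the bench
- mat: grey non-slip mat 310 (x) by 200 (y) by 3 mm, fixed, origin under its centre; the new blanks lie on it side by side, across it
- new0_mid (a point): centre of a new, undrilled pale wooden blank, 160 (its x) by 40 (y) by 20 mm (z), 90 g or so, lying flat; may be absent (None); 2 or 3 are present
- new1_mid (a point): centre of a new, undrilled pale wooden blank, 160 (its x) by 40 (y) by 20 mm (z), 90 g or so, lying flat; may be absent (None); 2 or 3 are present
- new2_mid (a point): centre of a new, undrilled pale wooden blank, 160 (its x) by 40 (y) by 20 mm (z), 90 g or so, lying flat; may be absent (None); 2 or 3 are present
- old0_mid (a point): centre of a drilled blank, same size as the new ones, with two dark 12 mm holes near one end (25 and 57 mm from its centre); starts under the drill plate in a slot, up to 14 mm short of the back stop; may be absent (None); 2 or 3 are present
- old1_mid (a point): centre of a drilled blank, same size as the new ones, with two dark 12 mm holes near one end (25 and 57 mm from its centre); starts under the drill plate in a slot, up to 14 mm short of the back stop; may be absent (None); 2 or 3 are present
- old2_mid (a point): centre of a drilled blank, same size as the new ones, with two dark 12 mm holes near one end (25 and 57 mm from its centre); starts under the drill plate in a slot, up to 14 mm short of the back stop; may be absent (None); 2 or 3 are present
- tin_center (a point): wax tin with ochre lid, 76 mm diameter, 42 mm high, its centre; leave it alone
- block_mid (a point): cork sanding block 90 by 50 by 36 mm, its centre; leave it alone
Not all that is in view belongs to the job. What is shaped like the part that bears old1_mid but green is not meant.

How it is judged:
By the outcome, as a careful person would: the job done as asked, in the order asked, and still so for the second after the job is handed in, with the robot touching nothing.
Of new0, new1, new2 only 2 to 3 are there at a start; the rules pass over those that are not, and their reading is None.
Of old0, old1, old2 only 2 to 3 are there at a start; the rules pass over those that are not, and their reading is None.
At some moment in a run one of new0, new1, new2 may be knocked a few centimetres aside while the robot is not near it.
Once in a run the grip may slacken for a moment while it holds something.
It also fails if it takes over 210 s, if anything falls off the work surface, if the arm or the gripper's body presses on something with over 40 N, if the wrist force passes 120 N, or if a joint passes its speed limit or range.

ROBOT

A 6-joint arm with a two-finger parallel gripper is mounted at the origin on the work surface. World frame = base frame: x ahead of the robot, y to its left, z up, the work surface at z = 0. Lengths are in m, angles in degrees, forces in N, time in s.
With the tool pointing down it reaches from about 0.35 to 0.775 m from the base axis. Payload 7.3 kg.
Tool frame: the origin (TCP) lies midway between the tips of the shut fingers; the grasp point (between the pads) lies 19 mm behind it; z points along the fingers, y is the direction in which the jaws open and shut (so a half turn about z gives the same grasp; the last joint's range is limited). The gripper opens to 92 mm and grips with 3 to 60 N. Pads are 19 mm wide; open, the fingers measure 130 mm over their backs; the gripper's body (75 mm by 190 mm) begins 47 mm behind the grasp point.
Start: joints at [-81.589, 19.595, 87.324, -0, 73.075, -8.365], TCP at [0.152, -0.503, 0.227] pointing down, gripper open.
Joint ranges: [-145.02, 145.02], [-44.19, 115.74], [2.07, 154.8], [-57.11, 237.11], [16.16, 152.29], [-177.93, 177.93]. Speed limits (degrees/s): [147.25, 147.25, 180, 180, 180, 180].

INTERFACE

Orientations are given as a 3x3 rotation matrix whose columns are the frame's x, y, z axes.
In Python, from station import telemetry, cams, job gives the robot as it stands.
- The arm moves only by the shell command python3 -m jog 'ROWS' [FORCE]. ROWS is JSON, a list of rows, each a list of 5 numbers: the shift along the tool's x, y, z each as a share of 0.1 m, from -1 to 1, then the turn about the tool's z as a share of 45 degrees, from -1 to 1, then the closure, from 0 (fully open) to 1 (shut). A call has 1 to 12 rows; each row shifts and turns the pose as measured when the row begins, along the tool's axes as they then stand; what a row does not reach is not made up. A row lasts 1/8 s, in which the tool goes at most 62.5 mm and 10.7 degrees, less where a joint would pass 70% of its speed; a pose out of reach is approached as far as the arm can. A call with a number of a shift or a turn outside -1 to 1 is refused whole. A call with a gripper value outside its range is refused whole. The fingers move at their own pace and stop on an object; FORCE is the grip in N (left out, the last holds). Time passes only in rows, so rows that do not move let the fingers close. It gives the time, the measured TCP pose, the force and the opening at its end, in the units of the state.
- telemetry.get_obs(): the state, without advancing time (a new reading comes with each control period).
- cams.grab_frame(name): name is "side" or "top" or "wrist"; returns a dict with "img" (420x560x3 uint8, red, green, blue), "vfov" (degrees; the focal length in pixels is half the picture's height over the tangent of half this angle, whatever the lens; pixels are square), "cx", "cy" (the principal point, pixels), "dist" ([k1, k2, p1, p2, k3] as OpenCV has them; the pictures are not rectified), "rvec" (rotation vector, rad) and "tvec" (3), from world to camera coordinates, as OpenCV has them; the wrist camera has in their place "T_tool_cam" (4x4, takes a point from camera to tool coordinates, whose origin is the TCP and whose axes are the flange's). Camera axes: x right, y down, z forward; pixel columns grow to the right and rows downward; lengths in m; the calibration is good to about 2 mm. A picture is of the moment at which its call begins: read the wrist's pose just before it. There is no depth.
- job.close_job(): hands the job in, once; it reports no verdict.
The state is a dict: "time_s": time; "qpos": joint angles; "qd": joint speeds; "joint_efforts": joint torques, N m; "position": TCP position; "ee_rot": TCP orientation; "force": force on the tool from outside, world axes, zero at the start; "ft_torque": the same for the moment, N m; "width": opening from 0.0 (shut) to 1.0 (fully open).
Only numpy, scipy, OpenCV 4.12 (cv2) and the standard library are available. Lean on these libraries where they do the work, as an engineer would, in place of code of your own. Each camera call takes 0.05 s, during which the arm holds its last target.

## Working session

There is one attempt and no reset: what is moved stays moved. The work goes in short steps, Python scripts to look and compute and a shell command to move; the robot and the scene stay as the last step left them, time stands still between calls to the robot, and variables do not carry over. Pictures are saved under pics/ and viewed, and the job is handed in when it is done.

```bash
ls; mkdir -p pics; python3 - <<'E'
from station import telemetry, cams
import cv2
o=telemetry.get_obs(); print(o)
for n in ("side","top","wrist"):
    f=cams.grab_frame(n); cv2.imwrite(f"pics/a_{n}.png",f["img"][:,:,::-1])
    print(n,{k:v for k,v in f.items() if k!="img"})
E
```

```text
pics
{'time_s': 0.0, 'qpos': array([-8.15889897e+01,  1.96372237e+01,  8.73752933e+01, -8.63849566e-04,
        7.30729509e+01, -8.36376218e+00]), 'qd': array([-0.03256723,  0.0189821 ,  0.03013191,  0.03710441, -0.01820346,
       -0.04760875]), 'joint_efforts': array([ 3.30888261e-04, -4.31238985e+01, -2.44222730e+01,  7.16609904e-02,
        5.56980050e-02, -1.21468361e-04]), 'position': array([ 0.15149312, -0.50226781,  0.22604962]), 'ee_rot': array([[ 9.57445420e-01,  2.88614300e-01, -2.32463749e-04],
       [ 2.88614322e-01, -9.57444307e-01,  1.47354198e-03],
       [ 2.02714194e-04, -1.47792839e-03, -9.99998887e-01]]), 'force': array([ 0.32430083, -0.25779999,  0.30419033]), 'ft_torque': array([ 0.01244221, -0.05222169,  0.1075495 ]), 'width': 0.9975883063855492}
side {'vfov': 44.143881175925614, 'cx': 277.6377578545357, 'cy': 215.20793157636953, 'dist': array([0.05767649, 0.        , 0.        , 0.        , 0.        ]), 'rvec': array([ 0.07211153, -2.85526885,  1.26760352]), 'tvec': array([0.52550347, 0.09040545, 1.49361286])}
top {'vfov': 46.38947444372877, 'cx': 279.2272714855458, 'cy': 225.53586431982924, 'dist': array([-0.0538944,  0.       ,  0.       ,  0.       ,  0.       ]), 'rvec': array([ 2.12385571, -2.18018528,  0.1310336 ]), 'tvec': array([0.01440327, 0.52209371, 1.54836123])}
wrist {'vfov': 68.96620537936506, 'cx': 282.12147236034014, 'cy': 209.91990239335104, 'dist': array([0.01214107, 0.        , 0.        , 0.        , 0.        ]), 'T_tool_cam': array([[-2.92592690e-04, -9.59944114e-01, -2.80191385e-01,
         7.66921572e-02],
       [ 9.99999956e-01, -2.69790613e-04, -1.19949323e-04,
        -5.78891567e-04],
       [ 3.95516410e-05, -2.80191408e-01,  9.59944151e-01,
        -1.59720965e-01],
       [ 0.00000000e+00,  0.00000000e+00,  0.00000000e+00,
         1.00000000e+00]])}
```

View pics/a_side.png

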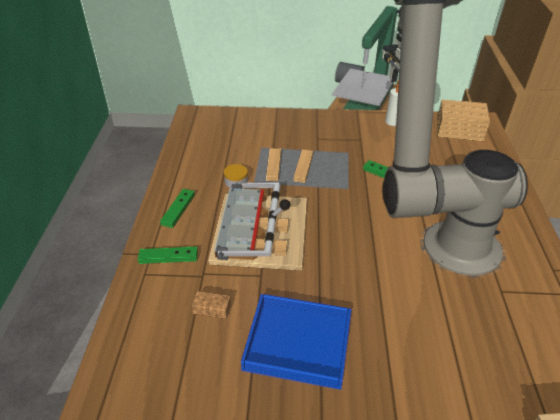

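View pics/a_top.png

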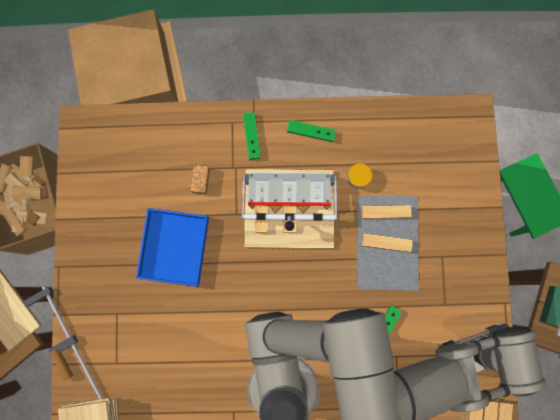

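View pics/a_wrist.png

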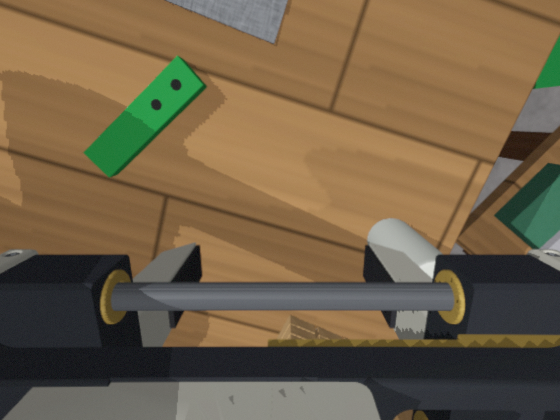

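```bash
cat > h.py <<'E'
import numpy as np, cv2
from station import telemetry, cams
def K(f):
    fl=f["img"].shape[0]/2/np.tan(np.radians(f["vfov"]/2))
    return np.array([[fl,0,f["cx"]],[0,fl,f["cy"]],[0,0,1.]])
def grab(n,save=None):
    o=telemetry.get_obs(); f=cams.grab_frame(n)
    if n=="wrist":
        T=np.eye(4);T[:3,:3]=o["ee_rot"];T[:3,3]=o["position"]
        T=T@f["T_tool_cam"]; f["R"]=T[:3,:3].T; f["t"]=-T[:3,:3].T@T[:3,3]
    else:
        f["R"]=cv2.Rodrigues(f["rvec"])[0]; f["t"]=np.asarray(f["tvec"],float)
    f["obs"]=o
    if save: cv2.imwrite(f"pics/{save}.png",f["img"][:,:,::-1])
    return f
def ray(f,uv):
    uv=np.asarray(uv,float).reshape(-1,1,2)
    p=cv2.undistortPoints(uv,K(f),f["dist"]).reshape(-1,2)
    d=np.c_[p,np.ones(len(p))]@f["R"]; c=-f["R"].T@f["t"]
    return c,d/np.linalg.norm(d,axis=1)[:,None]
def on_z(f,uv,z):
    c,d=ray(f,uv); return c+d*((z-c[2])/d[:,2])[:,None]
def proj(f,P):
    return cv2.projectPoints(np.asarray(P,float).reshape(-1,1,3),cv2.Rodrigues(f["R"])[0],f["t"],K(f),f["dist"])[0].reshape(-1,2)
def crop(f,x0,y0,x1,y1,s,name):
    cv2.imwrite(f"pics/{name}.png",cv2.resize(f["img"][y0:y1,x0:x1,::-1],None,fx=s,fy=s,interpolation=cv2.INTER_CUBIC))
E
python3 - <<'E'
from h import *
f=grab("top"); crop(f,225,150,430,300,3.8,"b_top")
g=grab("side"); crop(g,190,140,360,280,4.4,"b_side")
E
```

```text
(no output)
```

View pics/b_top.png

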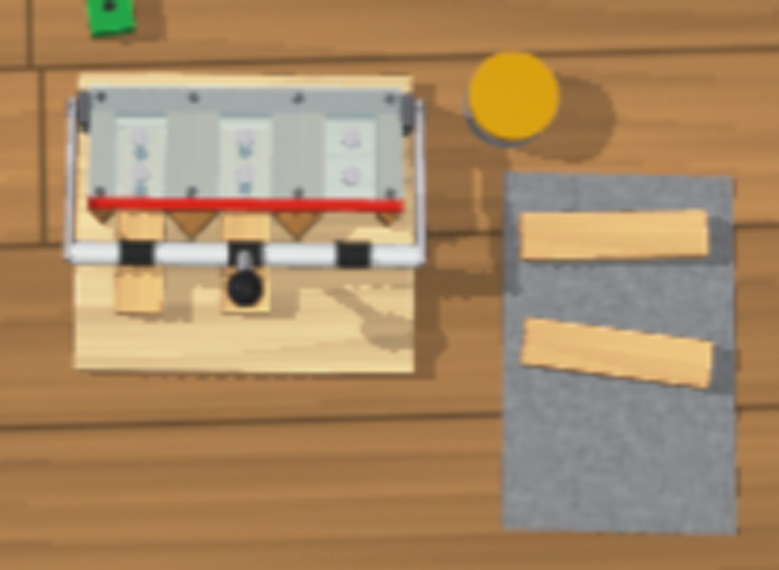

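View pics/b_side.png

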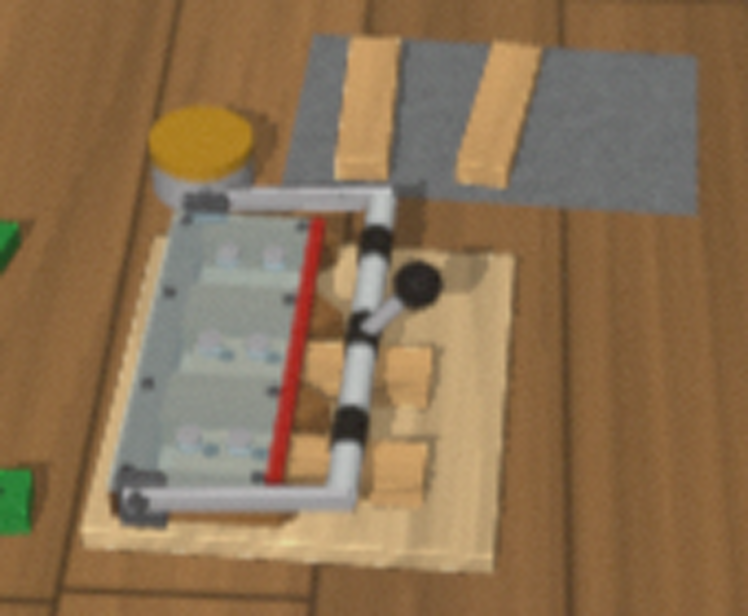

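```bash
python3 - <<'E'
from h import *
f=grab("top"); g=grab("side")
hsv=cv2.cvtColor(f["img"],cv2.COLOR_RGB2HSV); hg=cv2.cvtColor(g["img"],cv2.COLOR_RGB2HSV)
def red(h): return cv2.inRange(h,(0,180,110),(6,255,255))|cv2.inRange(h,(172,180,110),(180,255,255))
for nm,F,h in(("top",f,hsv),("side",g,hg)):
    m=red(h); n,l,s,c=cv2.connectedComponentsWithStats(m); i=1+np.argmax(s[1:,4]); 
    r=cv2.minAreaRect(np.argwhere(l==i)[:,::-1].astype(np.float32)); print(nm,"red",r,s[i])
    b=cv2.boxPoints(r); print(np.round(on_z(F,b,.050),4).tolist())
# base corners
c=np.array([[244.7,246.8],[334,247.9],[333.4,170],[246,169.2]]); print("base",np.round(on_z(f,c,.018),4).tolist())
# knob
kn=[]
for F,h,roi in((f,hsv,(275,215,305,240)),(g,hg,(270,195,295,215))):
    x0,y0,x1,y1=roi; m=np.zeros(h.shape[:2],np.uint8); m[y0:y1,x0:x1]=(h[y0:y1,x0:x1,2]<45)*255
    m=cv2.morphologyEx(m,cv2.MORPH_OPEN,np.ones((5,5)))
    n,l,s,c=cv2.connectedComponentsWithStats(m); i=1+np.argmax(s[1:,4]); print("knob",c[i],s[i]); kn.append(ray(F,c[i]))
(c1,d1),(c2,d2)=kn; d1=d1[0];d2=d2[0]
A=np.c_[d1,-d2]; t=np.linalg.lstsq(A,c2-c1,rcond=None)[0]; p1=c1+d1*t[0];p2=c2+d2*t[1]; print("knob",(p1+p2)/2,np.linalg.norm(p1-p2))
# tray
m=cv2.inRange(hsv,(105,150,60),(125,255,255)); n,l,s,c=cv2.connectedComponentsWithStats(m); i=1+np.argmax(s[1:,4])
r=cv2.minAreaRect(np.argwhere(l==i)[:,::-1].astype(np.float32)); P=on_z(f,cv2.boxPoints(r),.038); print("tray",P.mean(0),P.round(3).tolist())
# blanks on mat
m=cv2.inRange(hsv,(8,60,170),(25,190,255)); m[:, :355]=0; m[:,425:]=0; m[:195]=0;m[295:]=0
m=cv2.morphologyEx(m,cv2.MORPH_OPEN,np.ones((3,3)))
n,l,s,c=cv2.connectedComponentsWithStats(m)
for i in range(1,n):
    if s[i,4]<100: continue
    r=cv2.minAreaRect(np.argwhere(l==i)[:,::-1].astype(np.float32)); P=on_z(f,cv2.boxPoints(r),.023)
    e=[P[1]-P[0],P[2]-P[1]]; L=[np.linalg.norm(v) for v in e]; v=e[np.argmax(L)]; print("new",P.mean(0),L,np.degrees(np.arctan2(v[1],v[0])))
m=cv2.inRange(hsv,(20,200,120),(28,255,255)); n,l,s,c=cv2.connectedComponentsWithStats(m); i=1+np.argmax(s[1:,4]); print("tin",on_z(f,c[i],.042),s[i])
print("block",on_z(f,[[200,179]],.036))
E
```

```text
top red ((289.4986572265625, 203.57403564453125), (81.00464630126953, 2.610663890838623), 1.0609116554260254) [249 202  82   4 192]
[[0.5921, 0.0961, 0.05], [0.6006, 0.0958, 0.05], [0.5887, -0.1643, 0.05], [0.5802, -0.1638, 0.05]]
side red ((257.16217041015625, 219.0270233154297), (2.959181785583496, 59.183631896972656), 9.462322235107422) [251 190  13  59 156]
[[0.5955, 0.0856, 0.05], [0.5874, -0.167, 0.05], [0.5782, -0.1651, 0.05], [0.5874, 0.087, 0.05]]
base [[0.4577, 0.1146, 0.018], [0.4465, -0.1747, 0.018], [0.7047, -0.1832, 0.018], [0.7154, 0.106, 0.018]]Traceback (most recent call last):
  File "<stdin>", line 16, in <module>
    return _wrapfunc(a, 'argmax', axis=axis, out=out, **kwds)
    return bound(*args, **kwds)
ValueError: attempt to get argmax of an empty sequence
```

```bash
python3 - <<'E'
from h import *
f=grab("top"); g=grab("side")
hsv=cv2.cvtColor(f["img"],cv2.COLOR_RGB2HSV); hg=cv2.cvtColor(g["img"],cv2.COLOR_RGB2HSV)
kn=[]
for F,h,roi in((f,hsv,(278,219,302,234)),(g,hg,(278,197,295,212))):
    x0,y0,x1,y1=roi; m=np.zeros(h.shape[:2],np.uint8); m[y0:y1,x0:x1]=(h[y0:y1,x0:x1,2]<75)*255
    n,l,s,c=cv2.connectedComponentsWithStats(m); i=1+np.argmax(s[1:,4]); print("knob",c[i],s[i]); kn.append(ray(F,c[i]))
(c1,d1),(c2,d2)=kn; d1=d1[0];d2=d2[0]
A=np.c_[d1,-d2]; t=np.linalg.lstsq(A,c2-c1,rcond=None)[0]; p1=c1+d1*t[0];p2=c2+d2*t[1]; print("knob",(p1+p2)/2,np.linalg.norm(p1-p2))
m=cv2.inRange(hsv,(105,150,60),(125,255,255)); n,l,s,c=cv2.connectedComponentsWithStats(m); i=1+np.argmax(s[1:,4])
r=cv2.minAreaRect(np.argwhere(l==i)[:,::-1].astype(np.float32)); P=on_z(f,cv2.boxPoints(r),.038); print("tray",P.mean(0),P.round(3).tolist())
m=cv2.inRange(hsv,(8,60,170),(25,190,255)); m[:, :355]=0; m[:,425:]=0; m[:195]=0;m[295:]=0
m=cv2.morphologyEx(m,cv2.MORPH_OPEN,np.ones((3,3)))
n,l,s,c=cv2.connectedComponentsWithStats(m)
for i in range(1,n):
    if s[i,4]<100: continue
    r=cv2.minAreaRect(np.argwhere(l==i)[:,::-1].astype(np.float32)); P=on_z(f,cv2.boxPoints(r),.023)
    e=[P[1]-P[0],P[2]-P[1]]; L=[np.linalg.norm(v) for v in e]; v=e[np.argmax(L)]; print("new",P.mean(0),L,np.degrees(np.arctan2(v[1],v[0])))
m=cv2.inRange(hsv,(20,200,120),(28,255,255)); n,l,s,c=cv2.connectedComponentsWithStats(m); i=1+np.argmax(s[1:,4]); print("tin",on_z(f,c[i],.042),s[i])
print("block",on_z(f,[[200,179]],.036))
E
```

```text
knob [288.93333333 225.25      ] [285 221   9   9  60]
knob [284.48148148 204.18518519] [280 200  10  10  81]
knob [ 0.51037157 -0.0292486   0.11336819] 0.003423460253138294
tray [0.46389716 0.34700022 0.038     ] [[0.367, 0.462, 0.038], [0.594, 0.432, 0.038], [0.56, 0.23, 0.038], [0.334, 0.264, 0.038]]
new [ 0.56220505 -0.34900279  0.023     ] [np.float64(0.15751502376609458), np.float64(0.039711579891827546)] -91.49189811234992
new [ 0.45999611 -0.34654193  0.023     ] [np.float64(0.039676078577671185), np.float64(0.16141807704649858)] -99.18527805429025
tin [[ 0.68064367 -0.26537827  0.042     ]] [349 164  23  23 412]
block [[0.68241719 0.25602119 0.036     ]]
```

```bash
cat >> h.py <<'E'
JO=np.array([.586,-.0345]); JYAW=-2.3
def J(x,y):
    a=np.radians(JYAW); return JO+np.array([np.cos(a)*x-np.sin(a)*y,np.sin(a)*x+np.cos(a)*y])
def st():
    o=telemetry.get_obs(); R=o["ee_rot"]
    print("t%.1f"%o["time_s"],"pos",o["position"].round(4),"yaw %.2f"%np.degrees(np.arctan2(R[1,0],R[0,0])),"tilt",R[:2,2].round(4),"F",o["force"].round(1),"T",o["ft_torque"].round(2),"w %.1fmm"%(o["width"]*92))
    return o
def todo(target,yaw=None):
    "shift in tool axes (mm) to the target, and turn share"
    o=st(); d=o["ee_rot"].T@(np.asarray(target)-o["position"]); print("target",np.round(target,4),"tool mm",(d*1e3).round(1))
    if yaw is not None:
        R=o["ee_rot"]; c=np.degrees(np.arctan2(R[1,0],R[0,0])); print("turn deg about tool z",round(-(((yaw-c)+180)%360-180),2))
E
python3 -m jog '[[0.48,-0.35,-0.02,0,0],[0.48,-0.35,-0.02,0,0],[0.48,-0.35,-0.02,0,0],[0.48,-0.35,-0.02,0,0],[0.48,-0.35,0,0,0],[0.48,-0.35,0,0,0],[0.48,-0.35,0,0.1,0],[0.48,-0.35,0,0.1,0]]'
python3 -c "
from h import *
todo([.51,-.029,.24],-2.3)"
```

```text
time_s: 1.45
position: [0.4495, -0.1199, 0.2356]
ee_rot: [[0.993, 0.122, 0.004], [0.122, -0.993, -0.004], [0.004, 0.004, -1.0]]
force: [-0.4, -1.6, -0.5]
width: 1.001
t1.4 pos [ 0.4495 -0.1199  0.2356] yaw 7.01 tilt [ 0.0043 -0.004 ] F [-0.4 -1.6 -0.5] T [ 0.04  0.02 -0.07] w 92.1mm
target [ 0.51  -0.029  0.24 ] tool mm [ 71.1 -82.9  -4.6]
turn deg about tool z 9.31
```

```bash
python3 -m jog '[[0.36,-0.42,-0.03,0,0],[0.36,-0.42,0,0,0],[0,0,0,0.2,0],[0,0,0,0,0]]' >/dev/null
python3 -c "
from h import *
todo([.51,-.029,.24],-2.3)
f=grab('wrist','c_wrist'); g=grab('side'); crop(g,190,140,360,280,4.4,'c_side')
hsv=cv2.cvtColor(f['img'],cv2.COLOR_RGB2HSV)
print(proj(f,[.510,-.029,.113]), proj(f,[*J(-.08,0),.095]))"
```

```text
t1.9 pos [ 0.5146 -0.0202  0.2384] yaw -1.78 tilt [ 0.0058 -0.0039] F [ 0.6 -0.4  0.3] T [ 0.03  0.05 -0.  ] w 91.7mm
target [ 0.51  -0.029  0.24 ] tool mm [-4.3  8.9 -1.6]
turn deg about tool z 0.52
[[291.76128518 208.23056945]] [[293.48309786 207.13283912]]
```

View pics/c_wrist.png

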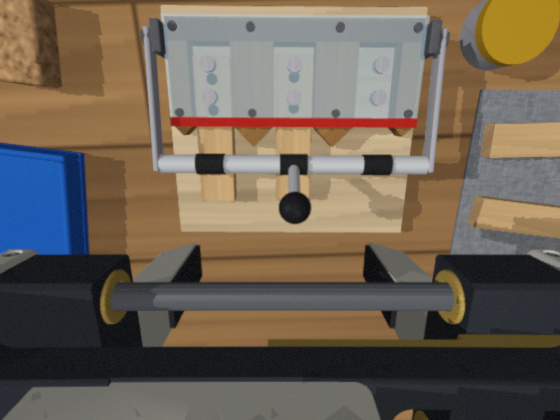

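View pics/c_side.png

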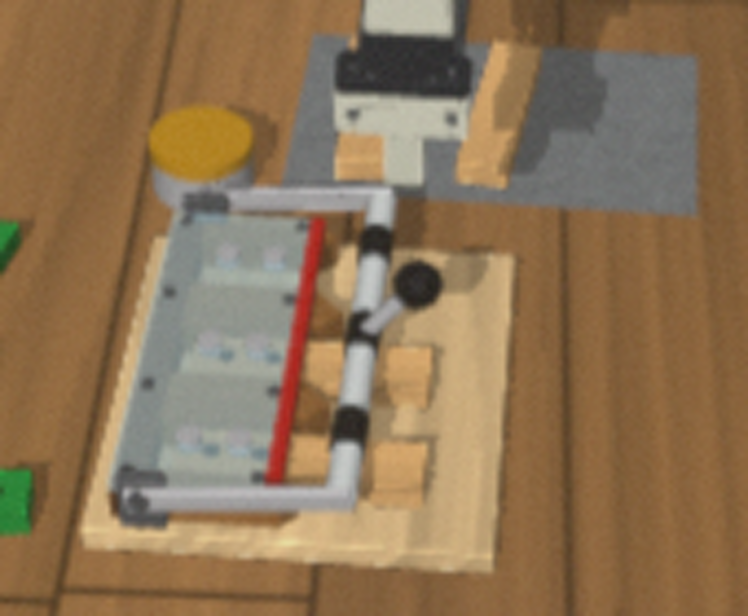

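```bash
cat >> h.py <<'E'
def tri(*fu):
    A=np.zeros((3,3));b=np.zeros(3)
    for f,uv in fu:
        c,d=ray(f,uv); M=np.eye(3)-np.outer(d[0],d[0]); A+=M;b+=M@c
    P=np.linalg.solve(A,b); return P,[np.linalg.norm(proj(f,P)[0]-np.array(uv)).round(2) for f,uv in fu]
E
python3 - <<'E'
from h import *
f=grab('wrist'); g=grab('side')
h=cv2.cvtColor(f['img'],cv2.COLOR_RGB2HSV)
m=np.zeros(h.shape[:2],np.uint8); m[185:230,270:320]=(h[185:230,270:320,2]<60)*255
m=cv2.morphologyEx(m,cv2.MORPH_OPEN,np.ones((9,9)))
n,l,s,c=cv2.connectedComponentsWithStats(m);i=1+np.argmax(s[1:,4]);print(c[i],s[i])
print(tri((f,c[i]),(g,[284.5,204.2])))
print('base front',on_z(f,[[184,233],[404,233]],.018))
r=cv2.inRange(h,(0,180,110),(6,255,255))|cv2.inRange(h,(172,180,110),(180,255,255))
q=cv2.minAreaRect(np.argwhere(r>0)[:,::-1].astype(np.float32));print(q,on_z(f,cv2.boxPoints(q),.050))
print('tails',on_z(f,[[201,201],[236,201],[277,200],[309,200]],.038))
print('bar ends',on_z(f,[[158,163],[430,165]],.048))
crop(f,140,100,440,240,2.6,'d')
E
```

```text
[293.89103448 207.23862069] [280 193  29  30 725]
(array([ 0.50928649, -0.0320284 ,  0.1102617 ]), [np.float64(0.63), np.float64(0.22)])
base front [[ 0.45367589  0.11071941  0.018     ]
 [ 0.44433047 -0.17984939  0.018     ]]
((292.98797607421875, 122.20438385009766), (246.0109100341797, 9.413240432739258), 0.2546462416648865) [[ 0.58949612  0.10002678  0.05      ]
 [ 0.59931554  0.09866085  0.05      ]
 [ 0.58980339 -0.16907021  0.05      ]
 [ 0.57987735 -0.16993439  0.05      ]]
tails [[ 0.50132764  0.0782787   0.038     ]
 [ 0.4999813   0.03584111  0.038     ]
 [ 0.49964913 -0.01402043  0.038     ]
 [ 0.49840892 -0.05290465  0.038     ]]
bar ends [[ 0.54983043  0.11964477  0.048     ]
 [ 0.53774497 -0.19053155  0.048     ]]
```

View pics/d.png

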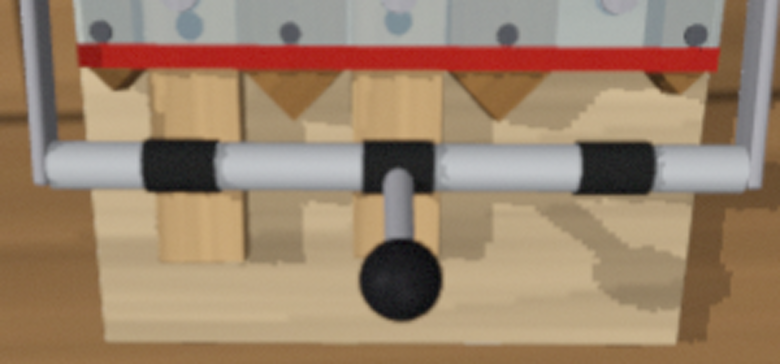

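```bash
sed -i 's/JO=.*/JO=np.array([.585,-.0345]); JYAW=-2.1/' h.py; python3 -m jog '[[-0.05,0.12,0.3,0,0],[0,0,0.4,0,0],[0,0,0.4,0,0],[0,0,0.2,0,0],[0,0,0,0,0]]' 20 >/dev/null
python3 -c "
from h import *
todo([.5093,-.032,.092],-2.1); g=grab('wrist','e')"
```

```text
t2.8 pos [ 0.5097 -0.0384  0.1071] yaw -1.85 tilt [ 0.0105 -0.0051] F [-0.  -1.3  0.5] T [0.04 0.03 0.  ] w 92.2mm
target [ 0.5093 -0.032   0.092 ] tool mm [-0.8 -6.5 15. ]
turn deg about tool z 0.25
```

View pics/e.png

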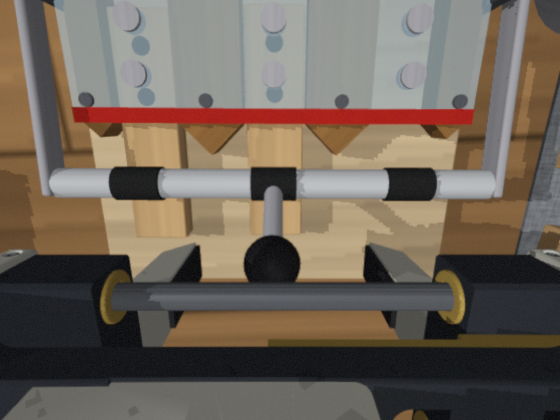

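```bash
python3 -m jog '[[0,-0.06,0.15,0,0],[0,0,0,0,0],[0,0,0,0,1],[0,0,0,0,1],[0,0,0,0,1],[0,0,0,0,1],[0,0,0,0,1]]' 20 >/dev/null
python3 -c "
from h import *
st(); g=grab('wrist','f'); s=grab('side');crop(s,190,140,360,280,4.4,'f_side')"
```

```text
t3.7 pos [ 0.5128 -0.0328  0.0953] yaw -1.81 tilt [ 0.0185 -0.0069] F [ 0.3 -0.1  0.2] T [ 0.04  0.03 -0.02] w 46.5mm
```

View pics/f.png

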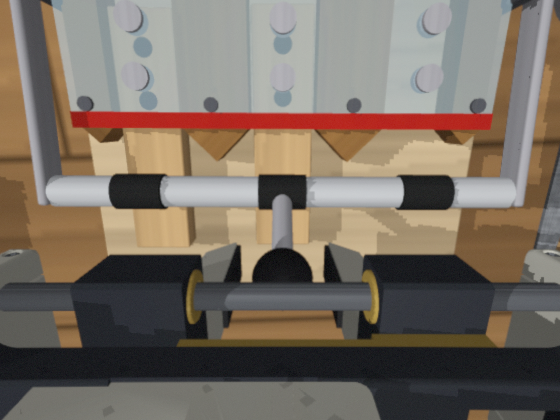

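View pics/f_side.png

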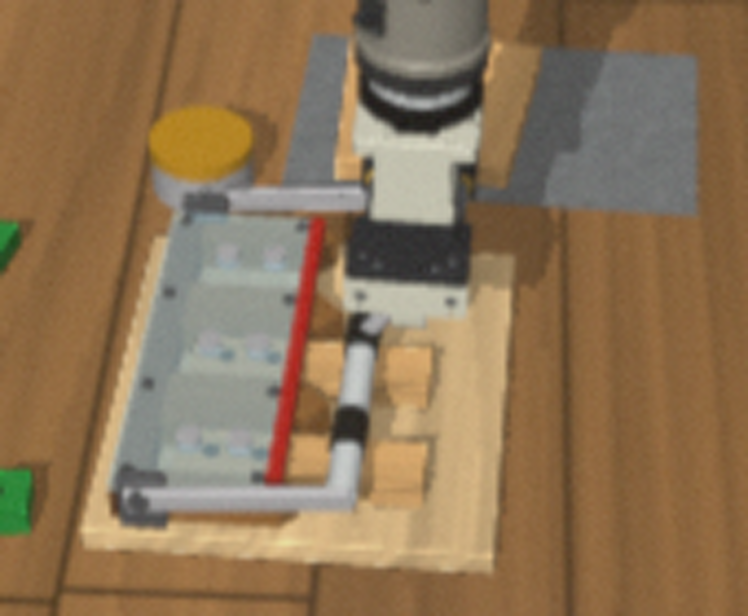

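```bash
python3 -m jog '[[-0.02,0,0.03,0,1],[0,0,0,0,1],[0,0,0,0,1]]' 20 >/dev/null
python3 -c "
from h import *
st()"
```

```text
t4.2 pos [ 0.5113 -0.0327  0.092 ] yaw -1.83 tilt [ 0.0199 -0.0066] F [ 0.7 -0.3  1.1] T [ 0.05 -0.13 -0.03] w 30.9mm
```

```bash
python3 -m jog '[[0.08,0,-0.17,0,1],[0.09,0,-0.17,0,1],[0.11,0,-0.15,0,1],[0.13,0,-0.14,0,1],[0,0,0,0,1]]' 20 >/dev/null
cat >> h.py <<'E'
def knob():
    o=st(); p=o["position"]-o["ee_rot"][:,2]*.018; a=np.radians(JYAW); d=p[:2]-JO
    x=np.cos(a)*d[0]+np.sin(a)*d[1]; y=-np.sin(a)*d[0]+np.cos(a)*d[1]
    rx,rz=x-.085,p[2]-.052; print("jig xyz",round(x,4),round(y,4),p[2].round(4),"R",np.hypot(rx,rz).round(4),"bar rad",round(np.radians(165.4)-np.arctan2(rz,rx),3))
E
python3 -c "
from h import *
knob()"
```

```text
t4.8 pos [ 0.547 -0.034  0.152] yaw -1.82 tilt [ 0.0045 -0.006 ] F [ 2.2  0.4 -0.9] T [ 0.11 -0.23 -0.01] w 30.6mm
jig xyz -0.0381 -0.0008 0.17 R 0.1705 bar rad 0.509
```

```bash
python3 -m jog '[[0.13,0,-0.135,0,1],[0.15,0,-0.12,0,1],[0.16,0,-0.10,0,1],[0.17,0,-0.085,0,1],[0,0,0,0,1]]' 20 >/dev/null
python3 -c "
from h import *
knob()"
```

```text
t5.4 pos [ 0.5995 -0.036   0.1901] yaw -1.81 tilt [-0.0188 -0.0053] F [0.6 0.1 2.2] T [ 0.11 -0.06  0.02] w 30.8mm
jig xyz 0.0149 -0.0008 0.2081 R 0.1711 bar rad 0.894
```

```bash
python3 -m jog '[[0.175,0,-0.066,0,1],[0.175,0,-0.047,0,1],[0.18,0,-0.028,0,1],[0.18,0,-0.009,0,1],[0,0,0,0,1]]' 20 >/dev/null
python3 -c "
from h import *
knob()"
```

```text
t6.0 pos [ 0.665  -0.0384  0.2055] yaw -1.80 tilt [-0.0278 -0.0065] F [ 1.8  0.6 -0.4] T [ 0.12 -0.37 -0.04] w 30.8mm
jig xyz 0.0806 -0.0008 0.2235 R 0.1715 bar rad 1.29
```

```bash
python3 -m jog '[[0.18,0,0.003,0,1],[0.11,0,0.01,0,1],[0,0,0,0,1],[0,0,0,0,1]]' 20 >/dev/null
python3 -c "
from h import *
knob();g=grab('side','g_side')"
```

```text
t6.5 pos [ 0.6923 -0.0394  0.2044] yaw -1.79 tilt [-0.0271 -0.0072] F [1.2 0.3 2.2] T [ 0.07 -0.27 -0.02] w 31.7mm
jig xyz 0.1079 -0.0008 0.2224 R 0.1719 bar rad 1.449
```

View pics/g_side.png

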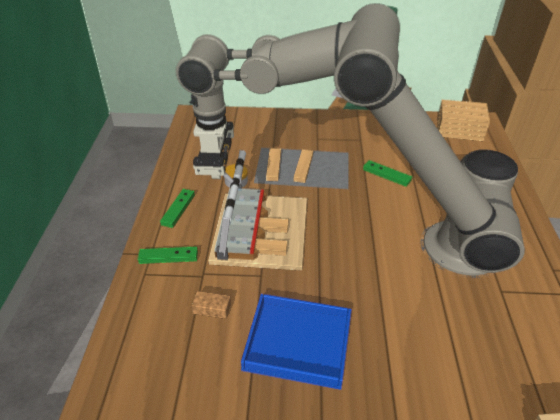

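```bash
python3 -m jog '[[0,0,0,0,0.3],[0,0,0,0,0.3],[0,0,0,0,0.3],[0,0,-0.4,0,0.3],[0,0,-0.4,0,0.3],[-0.2,0,0,0,0.3],[-0.5,0,0,0,0.3],[-0.5,0,0,0,0.3],[-0.5,0,0,0,0.3],[-0.3,0,0,0,0.3]]' 20 >/dev/null
python3 -c "
from h import *
todo([*J(-.065,0),.2],JYAW);g=grab('wrist','h')
print(proj(g,[[*J(-.085,y),.038] for y in (.09,0)]))"
```

```text
t7.8 pos [ 0.4872 -0.0325  0.2885] yaw -1.80 tilt [-0.0373 -0.0063] F [-0.6  0.5  0.3] T [ 0.05 -0.    0.07] w 64.1mm
target [ 0.52   -0.0321  0.2   ] tool mm [36.1 -2.  87.3]
turn deg about tool z 0.3
[[212.76458539 162.6954452 ]
 [280.32540516 162.99940785]]
```

View pics/h.png

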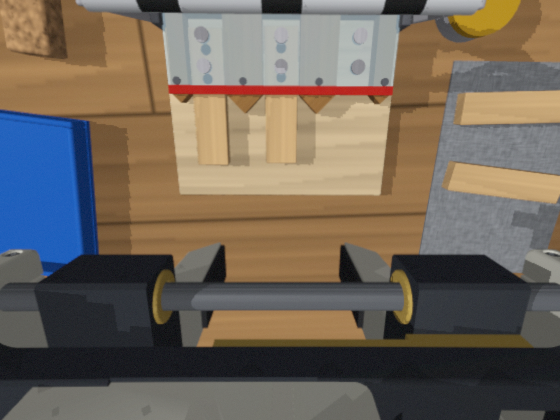

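```bash
python3 -m jog '[[0.36,-0.02,0.4,0,0.3],[0,0,0.45,0,0.3],[0,0,0.45,0,0.3],[0,0,0.4,0,0.3],[0,0,0,0,0.3]]' 35 >/dev/null
python3 -c "
from h import *
todo([*J(-.062,0),.024],JYAW);g=grab('wrist','i')"
```

```text
t8.5 pos [ 0.5154 -0.0326  0.1154] yaw -1.81 tilt [-0.0344 -0.0073] F [-1.3  0.4  0.6] T [ 0.05 -0.03 -0.03] w 64.1mm
target [ 0.523  -0.0322  0.024 ] tool mm [10.7 -1.4 91.1]
turn deg about tool z 0.29
```

View pics/i.png

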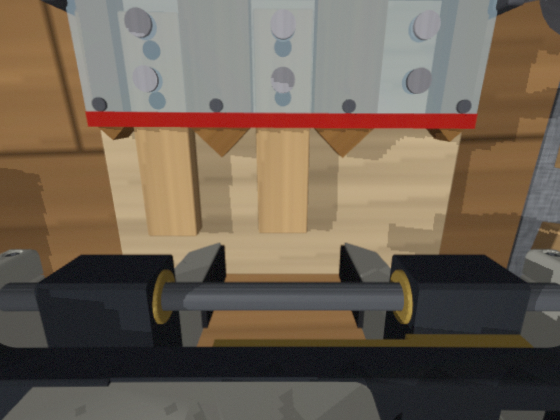

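```bash
python3 -m jog '[[0.1,-0.01,0.35,0,0.3],[0,0,0.35,0,0.3],[0.01,0,0.1,0,0.3],[0,0,0,0,0.3]]' 35 >/dev/null
python3 -c "
from h import *
todo([*J(-.062,0),.024],JYAW)"
```

```text
t9.1 pos [ 0.5334 -0.0343  0.044 ] yaw -1.80 tilt [-0.0143 -0.0115] F [ 0.5 -0.5 -0. ] T [-0.06  0.03 -0.02] w 64.7mm
target [ 0.523  -0.0322  0.024 ] tool mm [-10.1  -2.   20.1]
turn deg about tool z 0.3
```

```bash
python3 -m jog '[[-0.1,-0.02,0.1,0,0.3],[0,0,0.08,0,0.3],[0,0,0,0,0.3]]' 35 >/dev/null
python3 -c "
from h import *
todo([*J(-.062,0),.024],JYAW)"
```

```text
t9.4 pos [ 0.5243 -0.0323  0.0283] yaw -1.80 tilt [-0.009  -0.0125] F [ 0.7  0.  -0.2] T [ 0.01  0.05 -0.05] w 64.4mm
target [ 0.523  -0.0322  0.024 ] tool mm [-1.3 -0.1  4.3]
turn deg about tool z 0.3
```

```bash
python3 -m jog '[[0,0,0.04,0,0.3],[0,0,0,0,1],[0,0,0,0,1],[0,0,0,0,1],[0,0,0,0,1],[0,0,0,0,1]]' 35 >/dev/null
python3 -c "
from h import *
todo([*J(-.062,0),.024],JYAW)"
```

```text
t10.2 pos [ 0.5249 -0.0325  0.0245] yaw -1.79 tilt [-0.008  -0.0128] F [ 0.4 -0.9 -1.4] T [ 0.04 -0.01  0.04] w 39.7mm
target [ 0.523  -0.0322  0.024 ] tool mm [-1.8 -0.2  0.5]
turn deg about tool z 0.31
```

Gripped (39.7 mm). Pull straight back ~115 mm.

```bash
python3 -m jog '[[-0.15,0,-0.01,0,1],[-0.25,0,0,0,1],[-0.25,0,0,0,1],[-0.25,0,0,0,1],[-0.2,0,0,0,1],[0,0,0,0,1]]' 35 >/dev/null
python3 -c "
from h import *
todo([*J(-.182,0),.024],JYAW); g=grab('side');crop(g,190,140,360,280,4.4,'j')"
```

```text
t10.9 pos [ 0.4118 -0.0289  0.0261] yaw -1.79 tilt [-0.008  -0.0127] F [-0.1 -0.1 -0.2] T [-0.01  0.04 -0.01] w 39.8mm
target [ 0.4031 -0.0278  0.024 ] tool mm [-8.7 -0.8  2.2]
turn deg about tool z 0.31
```

View pics/j.png

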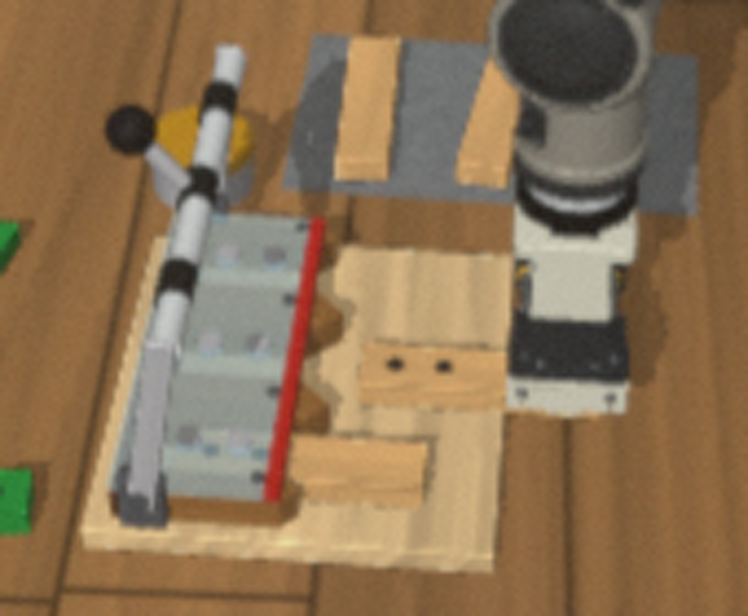

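```bash
python3 -m jog '[[0,0,-0.3,0,1],[0,0,-0.4,0,1],[0,0,-0.4,0,1],[0,-0.3,0,0,1],[0,-0.5,0,0.06,1],[0,-0.55,0,0.06,1],[0,-0.55,0,0,1],[0,-0.55,0,0,1],[0,-0.55,0,0,1],[0,-0.55,0,0,1],[0,-0.3,0,0,1],[0,0,0,0,1]]' 35 >/dev/null
python3 -c "
from h import *
todo([.4137,.386,.13],-7.5)
g=grab('wrist','k')"
```

```text
t12.5 pos [0.4702 0.3709 0.1386] yaw -7.52 tilt [ 0.0142 -0.0098] F [ 0.4 -0.5 -1. ] T [0.05 0.1  0.01] w 39.6mm
target [0.4137 0.386  0.13  ] tool mm [-58.1  -7.7   7.6]
turn deg about tool z -0.02
```

View pics/k.png

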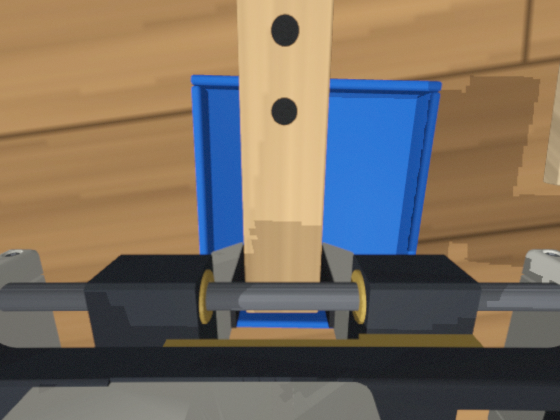

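```bash
python3 -m jog '[[-0.5,-0.06,0.0,0,1],[-0.1,-0.02,0.2,0,1],[0,0,0.3,0,1],[0,0,0,0,1]]' 35 >/dev/null
python3 -c "
from h import *
todo([.4137,.386,.018],-7.5)
g=grab('wrist','l')"
```

```text
t13.1 pos [0.4127 0.3822 0.0874] yaw -7.81 tilt [ 0.0149 -0.0107] F [ 0.5 -0.1 -0.7] T [0.03 0.02 0.01] w 39.4mm
target [0.4137 0.386  0.018 ] tool mm [-0.6 -4.5 69.3]
turn deg about tool z -0.31
```

View pics/l.png

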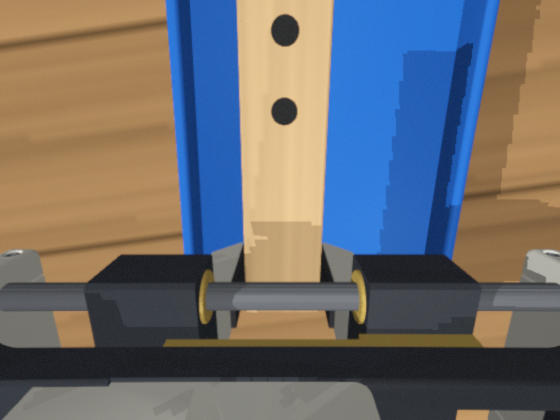

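```bash
python3 -m jog '[[0,-0.04,0.3,0,1],[0,0,0.3,0,1],[0,0,0.03,0,1],[0,0,0,0,1]]' 35 >/dev/null
python3 -c "
from h import *
todo([.4137,.386,.016],-7.5)"
```

```text
t13.6 pos [0.4213 0.3874 0.0315] yaw -8.03 tilt [ 0.0272 -0.0024] F [ 0.1  0.1 -1.5] T [0.08 0.02 0.02] w 39.5mm
target [0.4137 0.386  0.016 ] tool mm [-7.8  2.5 15.3]
turn deg about tool z -0.53
```

```bash
python3 -m jog '[[-0.05,0,0.08,0,1],[0,0,0.05,0,1],[0,0,0,0,1]]' 35 >/dev/null
python3 -c "
from h import *
todo([.4137,.386,.016],-7.5)"
```

```text
t14.0 pos [0.4178 0.389  0.0204] yaw -8.05 tilt [0.031  0.0003] F [-0.2  0.2 -0.4] T [0.   0.09 0.  ] w 39.5mm
target [0.4137 0.386  0.016 ] tool mm [-3.7  3.5  4.3]
turn deg about tool z -0.55
```

```bash
python3 -m jog '[[0,0,0.035,0,1],[0,0,0,0,1],[0,0,0,0,0.45],[0,0,0,0,0.45],[0,0,0,0,0.45]]' 35 >/dev/null
python3 -c "
from h import *
st()"
```

```text
t14.6 pos [0.4184 0.3894 0.0174] yaw -8.04 tilt [0.0322 0.0011] F [ 0.9 -0.1 -0.1] T [0.02 0.06 0.03] w 50.1mm
```

```bash
python3 -m jog '[[0,0,-0.3,0,0.45],[0,0,-0.45,0,0.45],[0,0,-0.45,0,0.4],[0.1,0.4,0,0,0.3],[0.12,0.5,0,-0.06,0.3],[0.12,0.5,0,-0.06,0.3],[0.12,0.5,0,0,0.3],[0.12,0.5,0,0,0.3],[0.12,0.3,0,0,0.3],[0,0,0,0,0.3]]' 35 >/dev/null
python3 -c "
from h import *
todo([*J(-.062,.09),.024],JYAW)
g=grab('wrist','m'); g=grab('side'); crop(g,230,280,370,400,5,'m_s')"
```

```text
t15.8 pos [0.464  0.1076 0.1443] yaw -2.34 tilt [0.0388 0.0023] F [0.3 0.2 0.6] T [ 0.04  0.1  -0.01] w 64.0mm
target [0.5263 0.0577 0.024 ] tool mm [ 59.6  47.8 122.5]
turn deg about tool z -0.24
```

View pics/m.png

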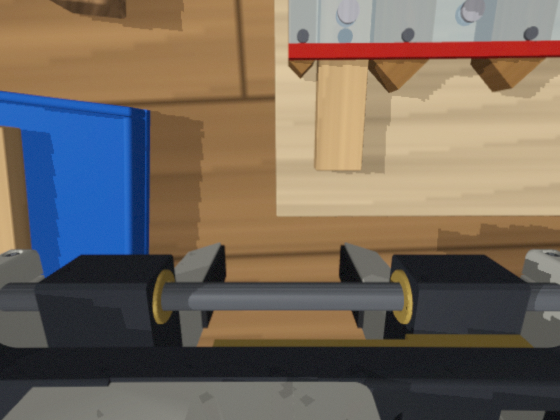

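View pics/m_s.png

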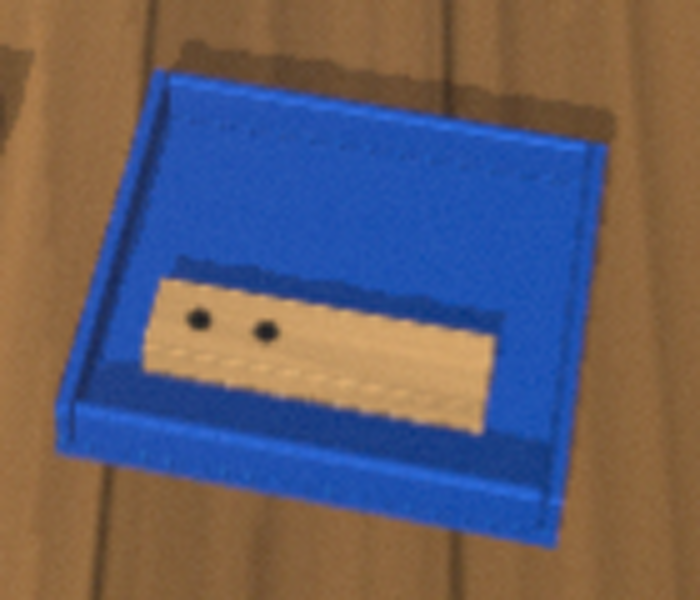

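```bash
python3 -m jog '[[0.3,0.24,0.2,0,0.3],[0.3,0.24,0.3,0,0.3],[0,0,0.25,0,0.3],[0,0,0,0,0.3]]' 35 >/dev/null
python3 -c "
from h import *
todo([*J(-.062,.09),.024],JYAW)
g=grab('wrist','n');print(on_z(g,[[0,0]],.038))"
```

```text
t16.4 pos [0.5254 0.0639 0.0701] yaw -1.78 tilt [0.0396 0.0044] F [-0.4 -0.6  0.2] T [ 0.    0.02 -0.02] w 64.3mm
target [0.5263 0.0577 0.024 ] tool mm [-0.7  6.4 46.1]
turn deg about tool z 0.32
[[0.67185635 0.21719643 0.038     ]]
```

View pics/n.png

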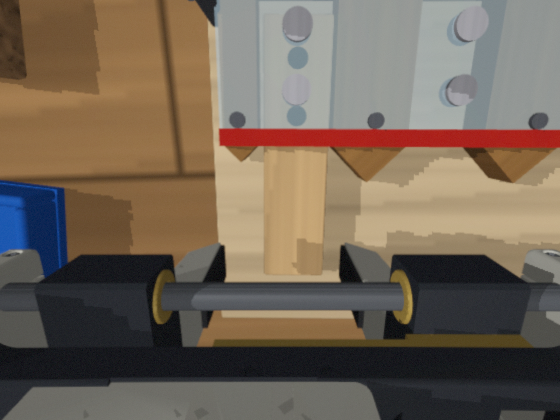

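```bash
python3 -m jog '[[-0.02,0.06,0.2,0,0.3],[0,0,0.17,0,0.3],[0,0,0,0,0.3]]' 35 >/dev/null
python3 -c "
from h import *
todo([*J(-.062,.09),.024],JYAW)"
```

```text
t16.9 pos [0.5275 0.061  0.0378] yaw -1.51 tilt [0.0489 0.0045] F [-0.1  0.7  0.5] T [0.03 0.08 0.01] w 64.6mm
target [0.5263 0.0577 0.024 ] tool mm [-1.7  3.4 13.7]
turn deg about tool z 0.59
```

```bash
python3 -m jog '[[-0.01,0.03,0.1,0,0.3],[0,0,0.05,0,0.3],[0,0,0,0,1],[0,0,0,0,1],[0,0,0,0,1],[0,0,0,0,1],[0,0,0,0,1]]' 35 >/dev/null
python3 -c "
from h import *
todo([*J(-.062,.09),.024],JYAW)"
```

```text
t17.8 pos [0.5287 0.0588 0.025 ] yaw -1.43 tilt [0.0537 0.0045] F [-0.1 -0.2 -1.1] T [0.12 0.02 0.04] w 39.9mm
target [0.5263 0.0577 0.024 ] tool mm [-2.3  1.2  0.9]
turn deg about tool z 0.67
```

```bash
python3 -m jog '[[-0.15,0,-0.012,0,1],[-0.25,0,-0.013,0,1],[-0.25,0,-0.013,0,1],[-0.25,0,-0.013,0,1],[-0.25,0,-0.013,0,1],[0,0,0,0,1]]' 35 >/dev/null
python3 -c "
from h import *
todo([*J(-.182,.09),.024],JYAW); g=grab('wrist','o')"
```

```text
t18.5 pos [0.4103 0.0616 0.0251] yaw -1.45 tilt [0.054  0.0044] F [ 0.2  0.5 -0. ] T [0.02 0.08 0.03] w 39.8mm
target [0.4064 0.0621 0.024 ] tool mm [-4.  -0.4  0.9]
turn deg about tool z 0.65
```

View pics/o.png

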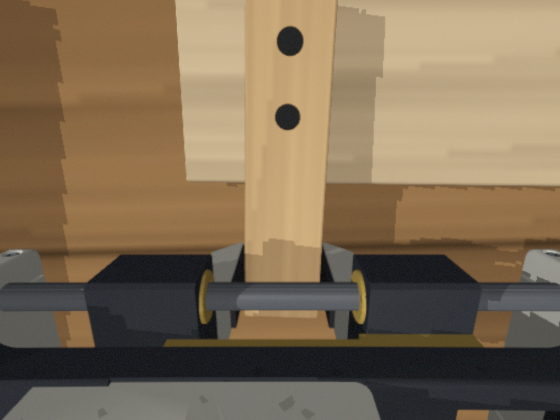

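```bash
python3 -m jog '[[0,0,-0.3,0,1],[0,0,-0.4,0,1],[0,0,-0.4,0,1],[0,-0.4,0,0.07,1],[0,-0.5,0,0.07,1],[0,-0.5,0,0,1],[0,-0.5,0,0,1],[0,-0.35,0,0,1],[0,0,0,0,1]]' 35 >/dev/null
python3 -c "
from h import *
todo([.405,.3205,.03],-7.8)
g=grab('wrist','p')"
```

```text
t19.7 pos [0.4444 0.293  0.1457] yaw -8.29 tilt [0.0739 0.008 ] F [ 0.1 -0.3 -1.3] T [-0.02  0.1   0.03] w 39.9mm
target [0.405  0.3205 0.03  ] tool mm [-51.2 -19.4 112.7]
turn deg about tool z -0.49
```

View pics/p.png

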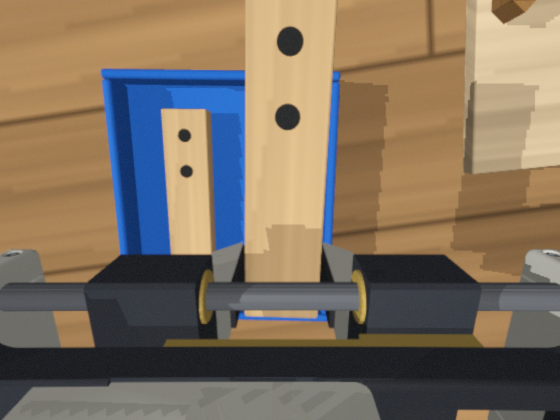

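```bash
python3 -m jog '[[-0.45,-0.19,0,0,1],[0,0,0,0,1]]' 35 >/dev/null
python3 -c "
from h import *
st()"
python3 -m jog '[[0,0,0.2,0,1],[0,0,0.2,0,1],[0,0,0.2,0,1],[0,0,0,0,1]]' 35 >/dev/null
python3 -c "
from h import *
todo([.405,.3205,.03],-7.8)"
```

```text
t20.0 pos [0.4027 0.3161 0.1424] yaw -8.48 tilt [0.0731 0.0066] F [ 0.3 -0.2 -0.8] T [0.06 0.12 0.02] w 39.7mm
t20.5 pos [0.4116 0.3129 0.0827] yaw -8.71 tilt [0.0774 0.0069] F [ 0.1  0.8 -1. ] T [0.01 0.1  0.02] w 39.6mm
target [0.405  0.3205 0.03  ] tool mm [-11.6  -5.5  52. ]
turn deg about tool z -0.91
```

```bash
python3 -m jog '[[-0.06,-0.06,0.2,-0.02,1],[-0.06,0,0.2,0,1],[0,0,0.1,0,1],[0,0,0,0,1]]' 35 >/dev/null
python3 -c "
from h import *
todo([.405,.3205,.017],-7.8);g=grab('wrist','q');g=grab('side'); crop(g,230,280,370,400,5,'q_s')"
```

```text
t21.0 pos [0.4096 0.3201 0.0347] yaw -8.01 tilt [0.0841 0.0096] F [-0.2  0.1 -0.3] T [0.02 0.15 0.01] w 39.8mm
target [0.405  0.3205 0.017 ] tool mm [-6.   0.6 17.3]
turn deg about tool z -0.21
```

View pics/q_s.png

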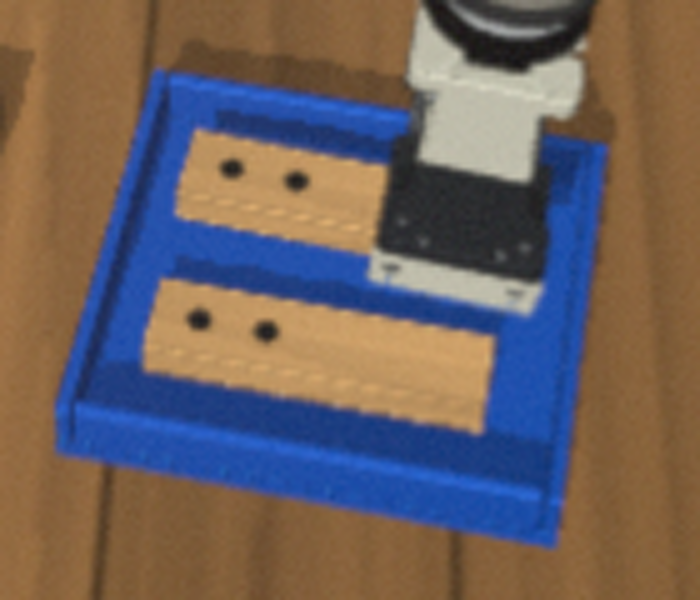

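View pics/q.png

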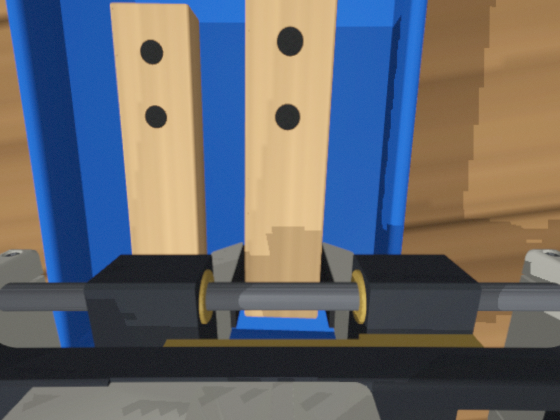

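```bash
python3 -m jog '[[-0.04,0,0.1,0,1],[-0.01,0,0.06,0,1],[0,0,0,0,1]]' 35 >/dev/null
python3 -c "
from h import *
todo([.405,.3205,.017],-7.8)"
```

```text
t21.4 pos [0.4067 0.3216 0.0191] yaw -8.02 tilt [0.0869 0.0113] F [ 1.1  0.2 -0.3] T [0.02 0.13 0.01] w 39.9mm
target [0.405  0.3205 0.017 ] tool mm [-1.7  1.4  1.9]
turn deg about tool z -0.22
```

```bash
python3 -m jog '[[0,0,0.03,0,1],[0,0,0,0,0.47],[0,0,0,0,0.47],[0,0,0,0,0.47],[0.01,0,-0.2,0,0.47],[0.02,0,-0.3,0,0.47],[0.02,0,-0.4,0,0.47],[0.02,0,-0.4,0,0.47],[0,0,0,0,0.47]]' 35 >/dev/null
python3 -c "
from h import *
st();g=grab('side'); crop(g,230,280,370,400,5,'r_s'); crop(grab('top'),225,150,430,300,3.8,'r_t')"
```

```text
t22.6 pos [0.4029 0.3194 0.1506] yaw -8.01 tilt [0.0882 0.0121] F [-0.4 -0.7 -0.7] T [0.06 0.07 0.03] w 49.0mm
```

View pics/r_s.png

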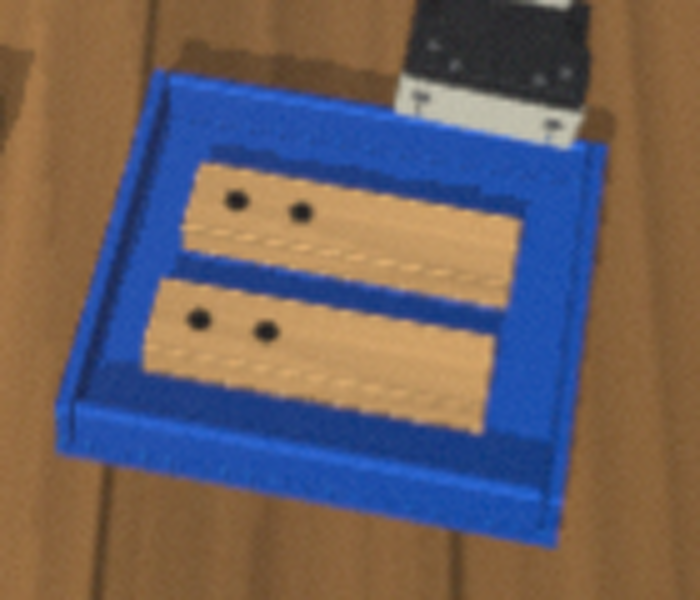

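View pics/r_t.png

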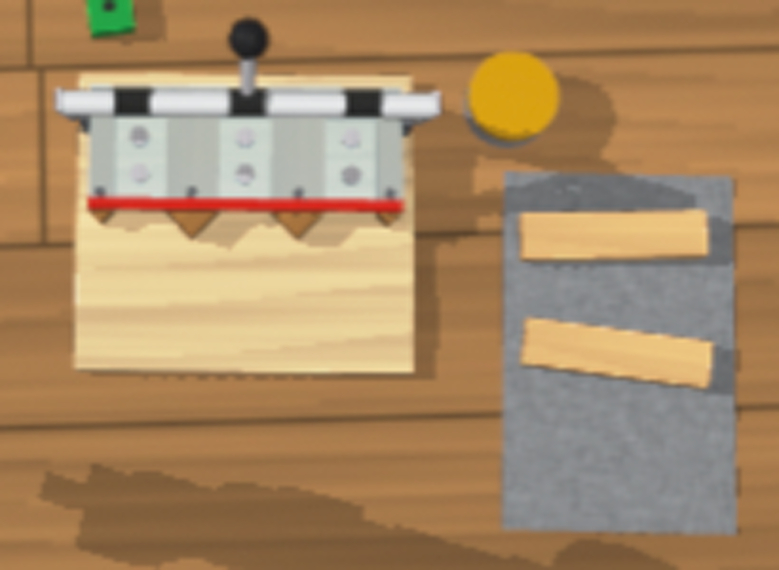

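```bash
python3 -m jog '[[0,0.3,0,0,0.3],[0,0.5,0,0,0.3],[0,0.5,0,0,0.3],[0,0.5,0,0,0.3],[0,0.5,0,0,0.3],[0,0.5,0,0,0.3],[0,0.5,0,0,0.3],[0,0,0,0,0.3]]' 35 >/dev/null
python3 -c "
from h import *
o=st();print(o['qpos'].round(1))"
python3 -m jog '[[0,0,-0.4,0,0.3],[0,0,-0.4,0,0.3],[0,0,-0.4,0,0.3],[0,0,0,0,0.3]]' 35 >/dev/null
python3 -c "
from h import *
o=st();print(o['qpos'].round(1))"
```

```text
t23.7 pos [ 0.3489 -0.0183  0.1315] yaw -7.95 tilt [0.0652 0.007 ] F [ 0.1 -0.  -0.5] T [0.08 0.04 0.04] w 64.3mm
[-17.    6.4 123.1   2.   47.1  79.6]
t24.2 pos [ 0.3389 -0.0168  0.2504] yaw -7.99 tilt [0.0542 0.0113] F [ 0.4  0.  -0.4] T [ 0.02 -0.01  0.  ] w 64.2mm
[-17.3  -3.9 111.6   1.6  69.5  80.1]
```

```bash
python3 -m jog '[[0.3,0.4,0,0,0.3],[0.4,0.5,0,0,0.3],[0.4,0.5,0,0,0.3],[0.4,0.5,0,0,0.3],[0.4,0.5,0,0,0.3],[0,0,0,0.23,0.3],[0,0,0,0.23,0.3],[0,0,0,0.23,0.3],[0,0,0,0.23,0.3],[0,0,0,0.23,0.3],[0,0,0,0.23,0.3],[0,0,0,0.23,0.3]]' 35 >/dev/null
python3 -c "
from h import *
o=st();print(o['qpos'].round(1)); todo([.5635,-.295,.2],-91.5)"
```

```text
t25.7 pos [ 0.4952 -0.2671  0.2232] yaw -81.94 tilt [0.0173 0.0426] F [-0.3 -0.8 -0.7] T [ 0.09  0.05 -0.03] w 64.5mm
[-37.6  23.9  81.3   2.6  75.5 133.7]
t25.7 pos [ 0.4952 -0.2671  0.2232] yaw -81.94 tilt [0.0173 0.0426] F [-0.3 -0.8 -0.7] T [ 0.09  0.05 -0.03] w 64.5mm
target [ 0.5635 -0.295   0.2   ] tool mm [ 38.1 -63.2  23.2]
turn deg about tool z 9.56
```

```bash
python3 -m jog '[[0.2,-0.3,0,0,0.3],[0.2,-0.3,0,0,0.3],[0,0,0,0.21,0.3],[0,0,0,0,0.3]]' 35 >/dev/null
python3 -c "
from h import *
todo([.5635,-.295,.2],-91.5); f=grab('wrist','s'); g=grab('top')
hsv=cv2.cvtColor(g['img'],cv2.COLOR_RGB2HSV)
print(proj(f,[[.5622,-.349,.023],[.46,-.3465,.023]]))"
```

```text
t26.2 pos [ 0.5617 -0.2926  0.2112] yaw -91.48 tilt [0.0032 0.0532] F [ 0.2 -0.2 -0.5] T [ 0.11 -0.03  0.02] w 64.6mm
target [ 0.5635 -0.295   0.2   ] tool mm [ 2.9 -1.9 11.1]
turn deg about tool z 0.02
[[281.42762914 128.52118687]
 [375.52645921 128.27639371]]
```

View pics/s.png

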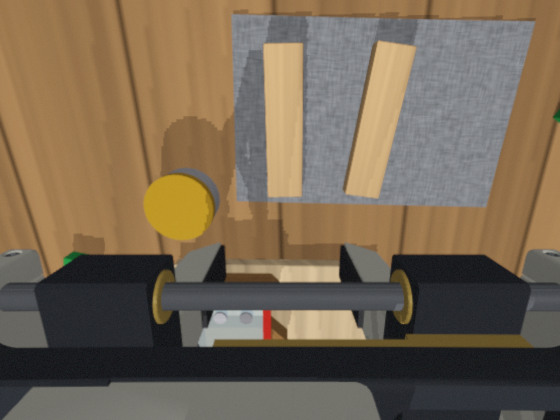

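```bash
cat >> h.py <<'E'
def wood(f,z,lo=(8,60,170),hi=(25,170,255),amin=800):
    h=cv2.cvtColor(f["img"],cv2.COLOR_RGB2HSV); m=cv2.inRange(h,lo,hi); m=cv2.morphologyEx(m,cv2.MORPH_OPEN,np.ones((3,3)))
    c,_=cv2.findContours(m,cv2.RETR_EXTERNAL,cv2.CHAIN_APPROX_SIMPLE)
    for q in c:
        if cv2.contourArea(q)<amin: continue
        r=cv2.minAreaRect(on_z(f,q.reshape(-1,2),z)[:,:2].astype(np.float32)*1000)
        (w,l),a=r[1],r[2]
        if w<l: a+=90
        else: w,l=l,w
        print("px",np.round(cv2.minAreaRect(q)[0]),"centre",np.round(r[0],1),"size %.0f x %.0f"%(l,w) ,"ang %.1f"%a)
E
python3 -c "
from h import *
f=grab('wrist'); wood(f,.023)
print(on_z(f,[[268,197],[302,197],[266,44],[302,44]],.023))"
```

```text
px [319. 324.] centre [516.2 -87.7] size 125 x 47 ang 178.9
px [295. 273.] centre [ 549.4 -168.1] size 115 x 23 ang 177.9
px [ 27. 160.] centre [ 849.  -305.4] size 250 x 20 ang 89.1
px [282. 120.] centre [ 559.7 -351.6] size 159 x 40 ang 89.4
px [380. 120.] centre [ 457.9 -349. ] size 160 x 39 ang 80.8
[[ 0.57988202 -0.27159933  0.023     ]
 [ 0.53988869 -0.27065962  0.023     ]
 [ 0.5754581  -0.43129477  0.023     ]
 [ 0.53948203 -0.43038812  0.023     ]]
```

```bash
python3 -m jog '[[0.1,-0.0,0.3,-0.02,0.3],[0,0,0.3,0,0.3],[0,0,0.3,0,0.3],[0.05,0,0.3,0,0.3],[0,0,0.2,0,0.3],[0,0,0,0,0.3]]' 35 >/dev/null
python3 -c "
from h import *
todo([.560,-.297,.0115],-90.6); f=grab('wrist','t')"
```

```text
t27.1 pos [ 0.5616 -0.3003  0.0699] yaw -89.75 tilt [0.0077 0.0497] F [-0.1  0.   0.9] T [ 0.09 -0.   -0.03] w 64.2mm
target [ 0.56   -0.297   0.0115] tool mm [-0.4  2.  58.5]
turn deg about tool z 0.85
```

View pics/t.png

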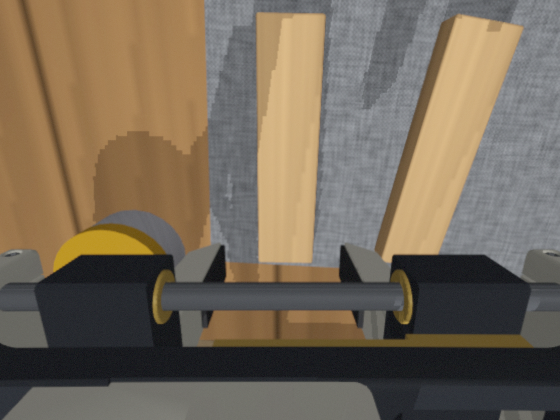

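```bash
python3 -m jog '[[0,0.02,0.25,0.02,0.3],[0.0,0,0.2,0,0.3],[0,0,0.06,0,0.3],[0,0,0,0,0.3]]' 35 >/dev/null
python3 -c "
from h import *
todo([.560,-.297,.0115],-90.6)"
```

```text
t27.6 pos [ 0.5638 -0.3005  0.0254] yaw -90.50 tilt [0.018  0.0421] F [ 0.3 -0.2  0.6] T [ 0.11 -0.01 -0.03] w 64.5mm
target [ 0.56   -0.297   0.0115] tool mm [-2.8  4.1 14. ]
turn deg about tool z 0.1
```

```bash
python3 -m jog '[[-0.02,0.03,0.09,0,0.3],[0,0,0.05,0,0.3],[0,0,0,0,0.3]]' 35 >/dev/null
python3 -c "
from h import *
todo([.560,-.297,.0115],-90.6)"
python3 -m jog '[[0,0,0,0,1],[0,0,0,0,1],[0,0,0,0,1],[0,0,0,0,1],[0,0,0,0,1]]' 40 >/dev/null
python3 -c "
from h import *
todo([.560,-.297,.0115],-90.6);f=grab('wrist','u')"
```

```text
t28.0 pos [ 0.5618 -0.2984  0.0128] yaw -90.48 tilt [0.0208 0.04  ] F [ 0.1 -1.   0.8] T [ 0.12 -0.05  0.01] w 64.6mm
target [ 0.56   -0.297   0.0115] tool mm [-1.3  1.8  1.3]
turn deg about tool z 0.12
t28.6 pos [ 0.562  -0.2985  0.0131] yaw -90.47 tilt [0.0212 0.0398] F [0.1 0.1 0.8] T [ 0.11 -0.09  0.03] w 39.6mm
target [ 0.56   -0.297   0.0115] tool mm [-1.5  2.1  1.6]
turn deg about tool z 0.13
```

View pics/u.png

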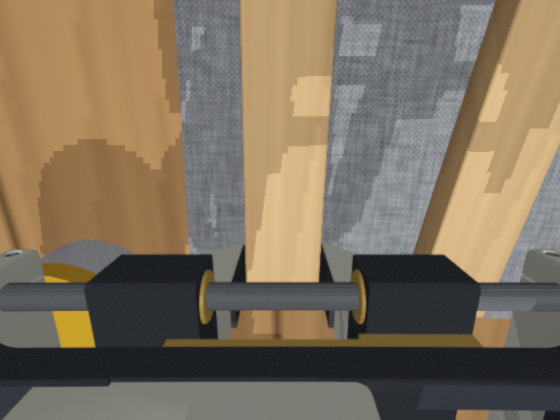

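```bash
python3 -m jog '[[0,0,-0.2,0,1],[0,0,-0.4,0,1],[0,0,-0.4,0,1],[0,0,-0.4,0,1],[0,0.3,0,0,1],[0,0.4,0,0,1],[0,0.4,0,0,1],[-0.2,0.3,0,0,1],[-0.3,0,0,0,1],[0,0,0,0,1]]' 40 >/dev/null
python3 -c "
from h import *
o=st();print(o['qpos'].round(1))"
```

```text
t29.9 pos [ 0.4138 -0.2512  0.1553] yaw -90.54 tilt [0.0189 0.0411] F [-0.5 -0.7 -0.2] T [ 0.11 -0.01 -0.01] w 39.5mm
[-42.   19.8  99.5   2.8  61.5 137.2]
```

```bash
python3 -m jog '[[0,0,-0.1,-0.2,1],[0,0,0,-0.23,1],[0,0,0,-0.23,1],[0,0,0,-0.23,1],[0,0,0,-0.23,1],[0,0,0,-0.23,1],[0,0,0,-0.23,1],[0,0,0,-0.23,1],[0,0,0,-0.15,1],[0,0,0,0,1]]' 40 >/dev/null
python3 -c "
from h import *
todo([*J(-.158,-.09),.1],JYAW);g=grab('side','v')"
```

```text
t31.2 pos [ 0.4162 -0.2591  0.1654] yaw 0.54 tilt [0.0203 0.0357] F [ 1.2 -0.2 -1. ] T [-0.01  0.07  0.05] w 39.4mm
target [ 0.4238 -0.1186  0.1   ] tool mm [   7.6 -138.    70.5]
turn deg about tool z 2.64
```

View pics/v.png

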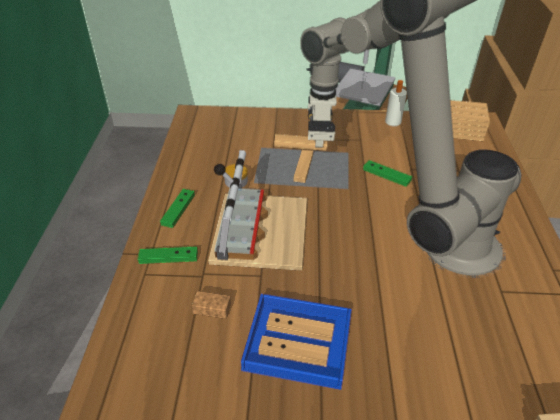

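```bash
python3 -m jog '[[0.05,-0.4,0,0.06,1],[0.05,-0.5,0,0,1],[0,-0.5,0.2,0,1],[0,0,0.3,0,1],[0,0,0,0,1]]' 40 >/dev/null
python3 -c "
from h import *
todo([*J(-.158,-.09),.035],JYAW);g=grab('wrist','w')
print(proj(g,[[*J(-.025,y),.038] for y in(-.07,-.11)]),proj(g,[[*J(-.023,y),.042] for y in(-.045,-.135)]))"
```

```text
t31.9 pos [ 0.4335 -0.116   0.1204] yaw -3.15 tilt [0.0236 0.0333] F [-0.3  0.4 -0.3] T [-0.01  0.07 -0.01] w 39.6mm
target [ 0.4238 -0.1186  0.035 ] tool mm [-11.3   6.2  85. ]
turn deg about tool z -1.05
[[261.03905713  56.16791189]
 [316.2623381   54.6253242 ]] [[225.5386694   52.73202263]
 [352.36906823  49.11567886]]
```

View pics/w.png

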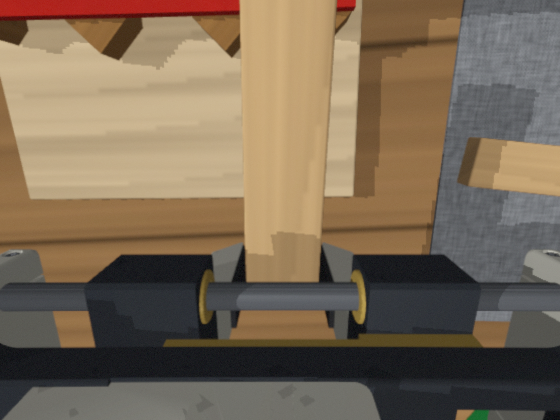

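```bash
python3 -m jog '[[-0.12,0.05,0.2,-0.02,1],[-0.01,0.01,0.25,0,1],[-0.01,0.01,0.25,0,1],[0,0,0,0,1]]' 40 >/dev/null
python3 -c "
from h import *
todo([*J(-.158,-.09),.028],JYAW)"
```

```text
t32.4 pos [ 0.426  -0.1257  0.0544] yaw -2.70 tilt [0.0353 0.0273] F [-0.6  0.3 -1.1] T [ 0.03  0.07 -0.  ] w 39.3mm
target [ 0.4238 -0.1186  0.028 ] tool mm [-3.4 -6.2 26.5]
turn deg about tool z -0.6
```

```bash
python3 -m jog '[[-0.03,-0.06,0.15,-0.01,1],[-0.01,0,0.1,0,1],[0,0,0.02,0,1],[0,0,0,0,1]]' 40 >/dev/null
python3 -c "
from h import *
todo([*J(-.158,-.09),.028],JYAW)"
```

```text
t32.9 pos [ 0.4274 -0.1222  0.0314] yaw -2.46 tilt [0.0437 0.0229] F [ 0.8 -0.2 -1.1] T [ 0.04  0.07 -0.06] w 39.4mm
target [ 0.4238 -0.1186  0.028 ] tool mm [-3.8 -3.3  3.4]
turn deg about tool z -0.36
```

```bash
python3 -m jog '[[-0.03,-0.04,0.03,0,1],[0,0,0,0,1],[0,0,0,0,0.35],[0,0,0,0,0.35],[0,0,0,0,0.35],[0,0,0,0,0.35]]' 40 >/dev/null
python3 -c "
from h import *
todo([*J(-.158,-.09),.028],JYAW);g=grab('wrist','x');g=grab('side');crop(g,190,140,360,280,4.4,'x_s')"
```

```text
t33.6 pos [ 0.4256 -0.1184  0.0295] yaw -2.47 tilt [0.0465 0.0216] F [0.2 0.2 0.2] T [0.02 0.09 0.01] w 59.6mm
target [ 0.4238 -0.1186  0.028 ] tool mm [-1.9  0.4  1.4]
turn deg about tool z -0.37
```

View pics/x.png

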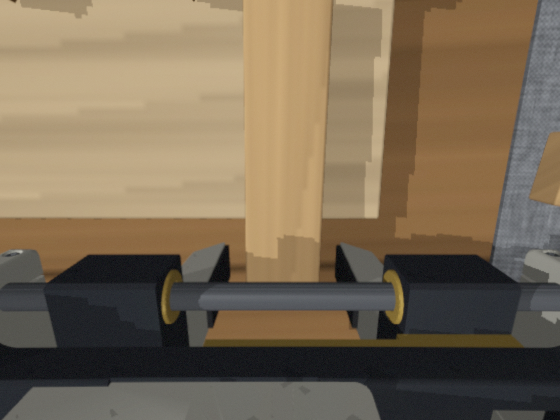

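View pics/x_s.png

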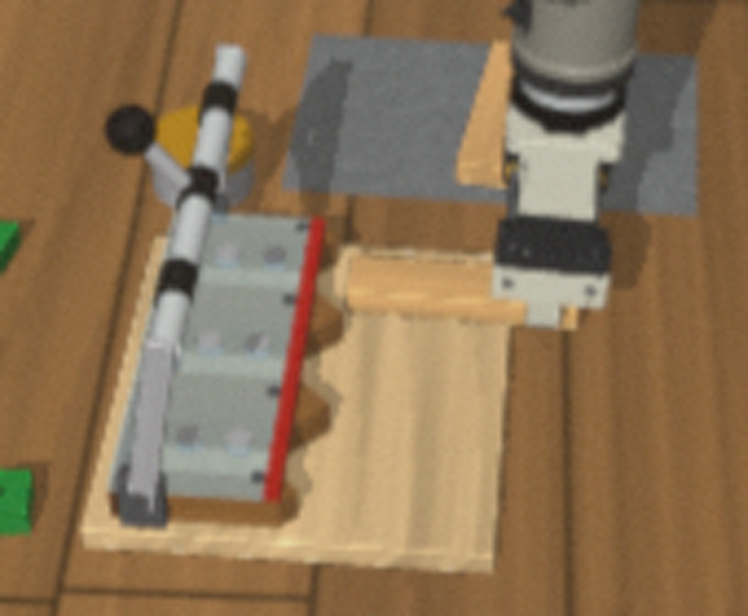

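```bash
python3 -m jog '[[0,0,0.03,0,0.35],[0,0,0,-0.01,1],[0,0,0,0,1],[0,0,0,0,1],[0,0,0,0,1]]' 35 >/dev/null
python3 -c "
from h import *
st()"
python3 -m jog '[[0.15,0,0.007,0,1],[0.15,0,0.007,0,1],[0.15,0,0.007,0,1],[0,0,0,0,1]]' 35 >/dev/null
python3 -c "
from h import *
todo([*J(-.048,-.09),.0265],JYAW);g=grab('wrist','y')"
```

```text
t34.4 pos [ 0.4256 -0.1182  0.0261] yaw -1.98 tilt [0.0461 0.0217] F [ 0.1  1.  -0. ] T [0.02 0.06 0.  ] w 39.5mm
t34.9 pos [ 0.4697 -0.119   0.0262] yaw -1.96 tilt [0.041  0.0234] F [ 0.5 -0.5 -0.8] T [-0.05 -0.16  0.02] w 39.8mm
target [ 0.5337 -0.1227  0.0265] tool mm [64.1  1.5  2.2]
turn deg about tool z 0.14
```

View pics/y.png

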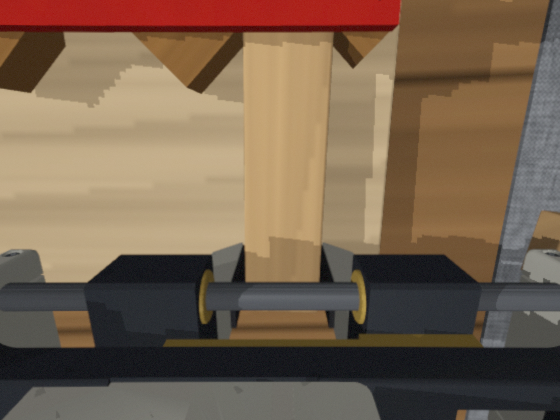

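Blank has entered under the red edge cleanly, centred between noses. Continue.

```bash
python3 -m jog '[[0.15,0.005,0.006,0,1],[0.15,0,0.006,0,1],[0.15,0,0.006,0,1],[0,0,0,0,1]]' 35 >/dev/null
python3 -c "
from h import *
todo([*J(-.048,-.09),.0265],JYAW)"
```

```text
t35.4 pos [ 0.5107 -0.1199  0.0263] yaw -1.94 tilt [0.0321 0.0259] F [ 1.3 -0.1  0.5] T [-0.13 -0.31 -0.05] w 39.6mm
target [ 0.5337 -0.1227  0.0265] tool mm [23.1  2.   0.4]
turn deg about tool z 0.16
```

```bash
python3 -m jog '[[0.12,0.01,0.003,0,1],[0.08,0,0.002,0,1],[0.04,0,0,0,1],[0.03,0,0,0,1],[0,0,0,0,1]]' 35
python3 -c "
from h import *
todo([*J(-.048,-.09),.0265],JYAW);g=grab('wrist','z')"
```

```text
time_s: 36.05
position: [0.5317, -0.121, 0.0263]
ee_rot: [[0.999, -0.032, 0.019], [-0.033, -0.999, 0.028], [0.018, -0.029, -0.999]]
force: [1.6, -0.9, 2.3]
width: 0.431
t36.0 pos [ 0.5317 -0.121   0.0263] yaw -1.88 tilt [0.0187 0.0284] F [ 1.6 -0.9  2.3] T [-0.26 -0.45 -0.13] w 39.7mm
target [ 0.5337 -0.1227  0.0265] tool mm [ 2.1  1.6 -0.2]
turn deg about tool z 0.22
```

View pics/z.png

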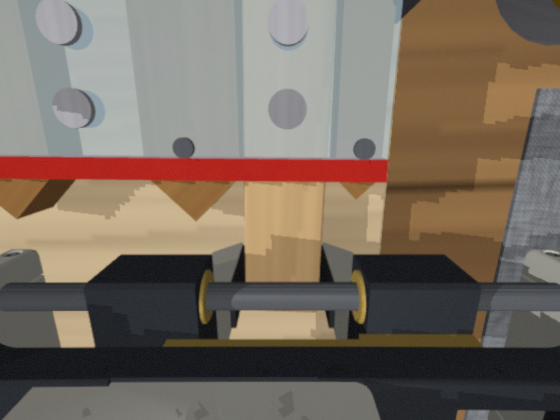

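```bash
for i in 1; do python3 -m jog '[[0.04,0.01,0,0,1],[0.04,0,0,0,1],[0,0,0,0,1]]' 35|egrep 'posi|force'; done;  python3 -m jog '[[0.04,0,0,0,1],[0.04,0,0,0,1],[0,0,0,0,1]]' 35|egrep 'posi|force'
```

```text
position: [0.5318, -0.1212, 0.0262]
force: [2.8, -1.5, 0.7]
position: [0.532, -0.1213, 0.0261]
force: [2.2, -0.6, 1.5]
```

```bash
python3 -m jog '[[0.12,0,0,0,1]]' 35|egrep 'posi|force'; python3 -c "
from h import *
st()"; python3 -m jog '[[0.15,0,0,0,1],[0.15,0,0,0,1]]' 35|egrep 'posi|force'; python3 -c "
from h import *
st();g=grab('wrist','aa')"
```

```text
position: [0.5349, -0.1212, 0.0248]
force: [-41.4, -9.7, 21.3]
t37.0 pos [ 0.5349 -0.1212  0.0248] yaw -1.60 tilt [-0.0367  0.0368] F [-41.4  -9.7  21.3] T [-1.77  7.06 -0.01] w 39.8mm
position: [0.5429, -0.1215, 0.0212]
force: [-36.3, -6.7, 25.1]
t37.2 pos [ 0.5429 -0.1215  0.0212] yaw -1.35 tilt [-0.0882  0.0426] F [-36.3  -6.7  25.1] T [-1.33  6.46  0.14] w 39.7mm
```

View pics/aa.png

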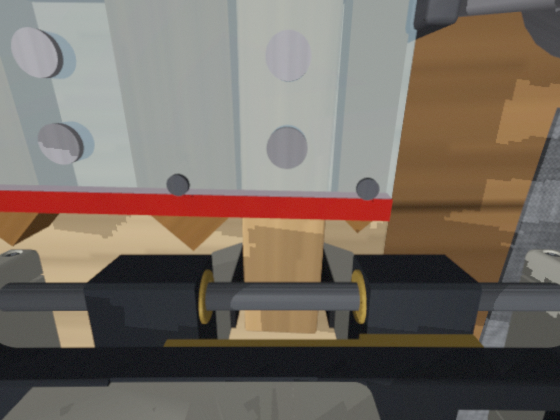

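```bash
python3 -m jog '[[0,0,-0.01,0,0.4],[0,0,0,0,0.3],[0,0,0,0,0.3],[0,0,-0.2,0,0.3],[0,0,-0.3,0,0.3],[0,0,-0.3,0,0.3],[-0.3,0,0,0,0.3],[0,0,0,0,0.3]]' 35|egrep 'posi|force'; python3 -c "
from h import *
st();g=grab('wrist','ab')
o=on_z(g,proj(g,[[*J(-.075,-.09),.038]]),.038);print('expect tail px',proj(g,[[*J(-.075,y),.038] for y in(-.07,-.11)]))"
```

```text
position: [0.5234, -0.1231, 0.1047]
force: [0.5, 0.1, 0.1]
t38.3 pos [ 0.5234 -0.1231  0.1047] yaw -1.23 tilt [-0.0862  0.0437] F [0.5 0.1 0.1] T [-0.03 -0.11 -0.03] w 64.2mm
expect tail px [[260.46953999 234.20013659]
 [310.80779771 235.64645068]]
```

View pics/ab.png

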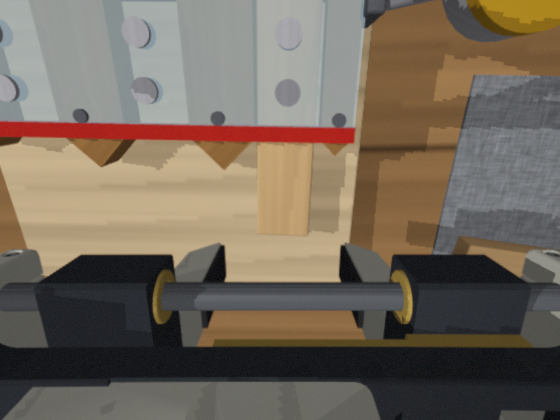

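```bash
python3 -m jog '[[0,0,-0.4,0,0.3],[-0.2,0,-0.4,0,0.3],[-0.3,0.3,0,0.2,0.3],[0,0.4,0,0.2,0.3],[0,0,0,0.23,0.3],[0,0,0,0.23,0.3],[0,0,0,0.23,0.3],[0,0,0,0.23,0.3],[0,0,0,0.23,0.3],[0,0,0,0.23,0.3],[0,0,0,0.23,0.3],[0,0,0,0,0.3]]' 35|egrep 'posi|force'; python3 -c "
from h import *
todo([.465,-.295,.15],-99.2);g=grab('wrist','ac');wood(g,.023)"
```

```text
position: [0.4851, -0.1991, 0.1866]
force: [-0.5, -0.7, -0.0]
t39.8 pos [ 0.4851 -0.1991  0.1866] yaw -94.41 tilt [-0.073   0.0402] F [-0.5 -0.7 -0. ] T [ 0.16 -0.08 -0.07] w 64.2mm
target [ 0.465 -0.295  0.15 ] tool mm [98.4 10.1 34.1]
turn deg about tool z 4.79
px [256. 325.] centre [518.5 -25. ] size 135 x 44 ang 173.4
px [234. 244.] centre [ 529.1 -130.9] size 161 x 96 ang 177.3
px [523. 152.] centre [ 222.7 -197.3] size 290 x 117 ang 102.7
px [285.  58.] centre [ 462.7 -321.1] size 103 x 40 ang 80.9
```

View pics/ac.png

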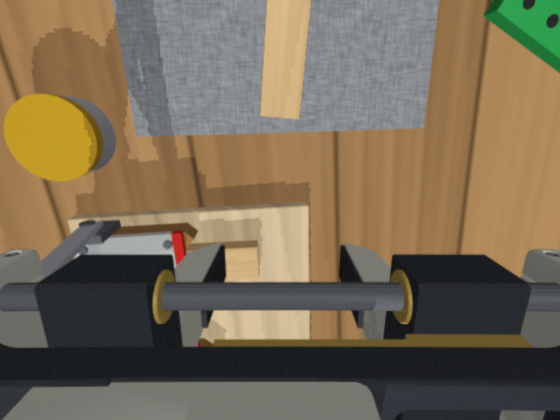

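```bash
python3 -m jog '[[0.4,0.0,0,0.1,0.3],[0.4,0.1,0,0,0.3],[0.2,0,0.1,0,0.3],[0,0,0.2,0,0.3],[0,0,0,0,0.3]]' 35|egrep 'posi|force'; python3 -c "
from h import *
todo([.467,-.295,.0115],-99.2);g=grab('wrist','ad');wood(g,.023)"
```

```text
position: [0.4629, -0.2979, 0.1519]
force: [0.3, -0.5, -0.2]
t40.5 pos [ 0.4629 -0.2979  0.1519] yaw -97.94 tilt [-0.0715  0.0409] F [ 0.3 -0.5 -0.2] T [ 0.13 -0.09  0.04] w 64.2mm
target [ 0.467  -0.295   0.0115] tool mm [  0.9 -14.4 139.7]
turn deg about tool z 1.26
px [260. 324.] centre [ 497.4 -153.7] size 107 x 38 ang 169.0
px [518. 202.] centre [ 213.9 -248.4] size 165 x 88 ang 98.8
px [ 25. 107.] centre [ 655.3 -404.5] size 77 x 12 ang 87.6
px [270. 134.] centre [ 458.  -349.2] size 160 x 40 ang 80.9
px [538.  36.] centre [ 212.6 -401.1] size 64 x 37 ang 99.5
```

View pics/ad.png

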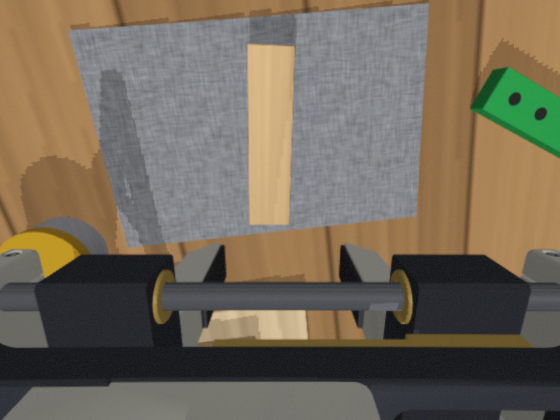

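```bash
python3 -m jog '[[0,-0.1,0.15,0.03,0.3],[0,-0.02,0.2,0,0.3],[0,0,0.2,0,0.3],[0,0,0.2,0,0.3],[0,0,0.2,0,0.3],[0,0,0,0,0.3]]' 35|egrep 'posi|force'; python3 -c "
from h import *
todo([.467,-.295,.0115],-99.2)"
```

```text
position: [0.4747, -0.2947, 0.0534]
force: [1.2, -0.6, 0.3]
t41.3 pos [ 0.4747 -0.2947  0.0534] yaw -99.19 tilt [-0.0653  0.0367] F [ 1.2 -0.6  0.3] T [ 0.11 -0.09 -0.03] w 64.1mm
target [ 0.467  -0.295   0.0115] tool mm [ 2.6  4.6 42.2]
turn deg about tool z 0.01
```

```bash
python3 -m jog '[[0.02,0.04,0.15,0,0.3],[0,0,0.15,0,0.3],[0,0,0.08,0,0.3],[0,0,0,0,0.3]]' 35|egrep 'posi|force'; python3 -c "
from h import *
todo([.467,-.295,.0115],-99.2);g=grab('wrist','ae')"
```

```text
position: [0.4711, -0.2952, 0.0162]
force: [-0.8, -0.1, 1.3]
t41.8 pos [ 0.4711 -0.2952  0.0162] yaw -99.13 tilt [-0.0612  0.0336] F [-0.8 -0.1  1.3] T [ 0.09 -0.13 -0.01] w 64.2mm
target [ 0.467  -0.295   0.0115] tool mm [0.5 3.7 4.9]
turn deg about tool z 0.07
```

View pics/ae.png

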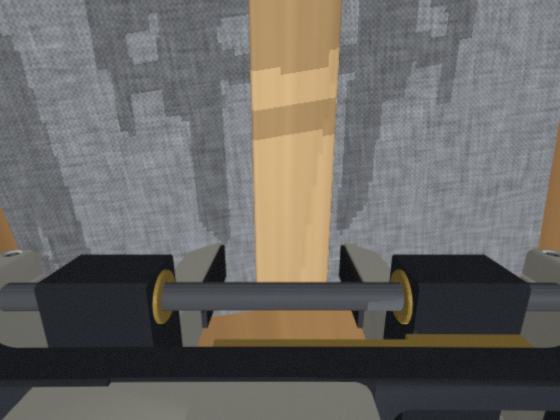

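```bash
python3 -m jog '[[0,0.05,0.04,0,0.3],[0,0,0,0,1],[0,0,0,0,1],[0,0,0,0,1],[0,0,0,0,1],[0,0,0,0,1],[0,0,0,0,1]]' 40|egrep 'posi|force'; python3 -c "
from h import *
todo([.467,-.295,.0115],-99.2);g=grab('wrist','af')"
```

```text
position: [0.4664, -0.295, 0.0139]
force: [0.1, 0.4, -0.7]
t42.7 pos [ 0.4664 -0.295   0.0139] yaw -99.14 tilt [-0.0588  0.0316] F [ 0.1  0.4 -0.7] T [ 0.18 -0.08 -0.04] w 39.7mm
target [ 0.467  -0.295   0.0115] tool mm [-0.  -0.7  2.4]
turn deg about tool z 0.06
```

View pics/af.png

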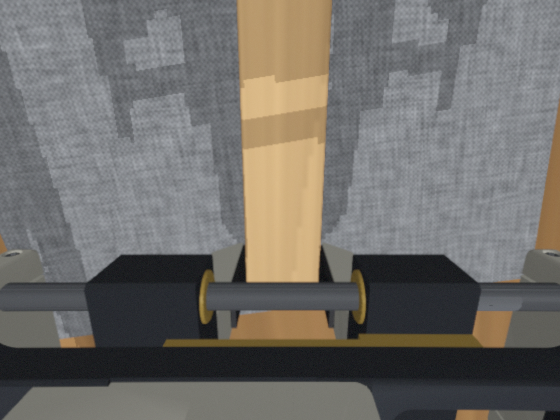

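```bash
python3 -m jog '[[0,0,-0.2,0,1],[0,0,-0.4,0,1],[0,0,-0.4,0,1],[0,0,-0.4,0,1],[0,0.3,0,0,1],[-0.2,0.3,0,-0.1,1],[-0.4,0,0,-0.2,1],[0,0,0,-0.23,1],[0,0,0,-0.23,1],[0,0,0,0,1]]' 40|egrep 'posi|width'; python3 -c "
from h import *
st();g=grab('wrist','ag')"
```

```text
position: [0.4199, -0.228, 0.1633]
width: 0.43
t44.0 pos [ 0.4199 -0.228   0.1633] yaw -64.05 tilt [-0.0592  0.0324] F [ 0.1  0.2 -1.3] T [ 0.12 -0.03 -0.02] w 39.5mm
```

View pics/ag.png

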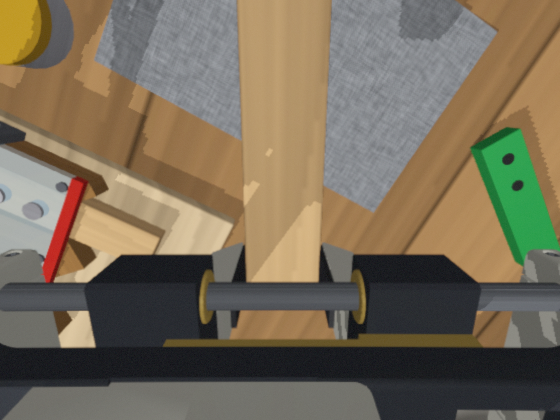

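```bash
python3 -m jog '[[0,0,0,-0.23,1],[0,0,0,-0.23,1],[0,0,0,-0.23,1],[0,0,0,-0.23,1],[0,0,0,-0.23,1],[0,0,0,-0.2,1],[0,-0.3,0,0,1],[0,-0.5,0,0,1],[0,-0.5,0,0,1],[0,-0.3,0,0,1],[0,0,0,0,1]]' 40|egrep 'posi|width'; python3 -c "
from h import *
todo([*J(-.158,0),.06],JYAW);g=grab('wrist','ah')"
```

```text
position: [0.4291, -0.0665, 0.167]
width: 0.427
t45.5 pos [ 0.4291 -0.0665  0.167 ] yaw -4.04 tilt [-0.0598  0.0325] F [ 0.7  0.3 -0.7] T [-0.04  0.06 -0.01] w 39.3mm
target [ 0.4271 -0.0287  0.06  ] tool mm [  2.  -34.6 108.1]
turn deg about tool z -1.94
```

View pics/ah.png

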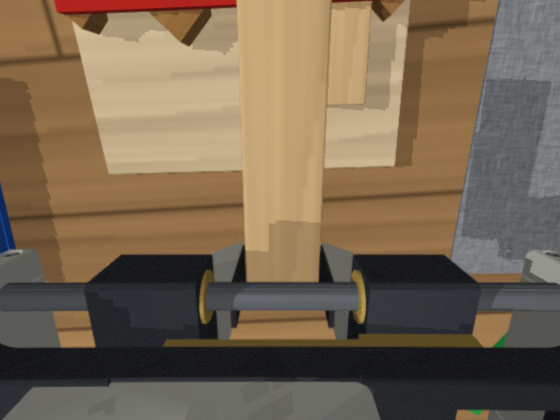

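```bash
python3 -m jog '[[0,-0.3,0.2,-0.04,1],[0,-0.04,0.2,0,1],[0,0,0.2,0,1],[0,0,0.2,0,1],[0,0,0.1,0,1],[0,0,0,0,1]]' 40|egrep 'width'; python3 -c "
from h import *
todo([*J(-.158,0),.033],JYAW)"
```

```text
width: 0.432
t46.2 pos [ 0.4286 -0.0371  0.0758] yaw -3.18 tilt [-0.0562  0.0294] F [ 0.2  0.5 -0.9] T [ 0.02 -0.03 -0.01] w 39.7mm
target [ 0.4271 -0.0287  0.033 ] tool mm [ 0.5 -7.2 43. ]
turn deg about tool z -1.08
```

```bash
python3 -m jog '[[0,-0.07,0.15,-0.02,1],[0,0,0.15,0,1],[0,0,0.1,0,1],[0,0,0,0,1]]' 40|egrep 'width'; python3 -c "
from h import *
todo([*J(-.158,0),.028],JYAW)"
```

```text
width: 0.43
t46.8 pos [ 0.4296 -0.031   0.0374] yaw -2.47 tilt [-0.0504  0.0277] F [-0.4  0.1 -0.4] T [-0.01  0.02 -0.02] w 39.5mm
target [ 0.4271 -0.0287  0.028 ] tool mm [-2.1 -1.9  9.6]
turn deg about tool z -0.37
```

```bash
python3 -m jog '[[-0.02,-0.03,0.05,-0.01,1],[0,0,0.03,0,1],[0,0,0,0,1]]' 40|egrep 'width'; python3 -c "
from h import *
todo([*J(-.158,0),.028],JYAW)"
```

```text
width: 0.428
t47.1 pos [ 0.4281 -0.0278  0.0306] yaw -2.00 tilt [-0.048   0.0271] F [-1.8 -1.1  2.3] T [ 0.   -0.   -0.09] w 39.4mm
target [ 0.4271 -0.0287  0.028 ] tool mm [-0.8  1.   2.6]
turn deg about tool z 0.1
```

```bash
python3 -m jog '[[0,0.01,0.01,0,1],[0,0,0,0,0.4],[0,0,0,0,0.4],[0,0,0,0,0.4],[0,0,0.02,0,0.4],[0,0,0,0,0.4]]' 40|egrep 'width'; python3 -c "
from h import *
todo([*J(-.158,0),.028],JYAW);g=grab('wrist','ai');g=grab('side');crop(g,190,140,360,280,4.4,'ai_s')"
```

```text
width: 0.599
t47.9 pos [ 0.4283 -0.0283  0.0279] yaw -2.00 tilt [-0.0469  0.0276] F [-0.6  0.7 -0.6] T [-0.02 -0.01 -0.02] w 55.1mm
target [ 0.4271 -0.0287  0.028 ] tool mm [-1.2  0.4 -0.1]
turn deg about tool z 0.1
```

View pics/ai.png

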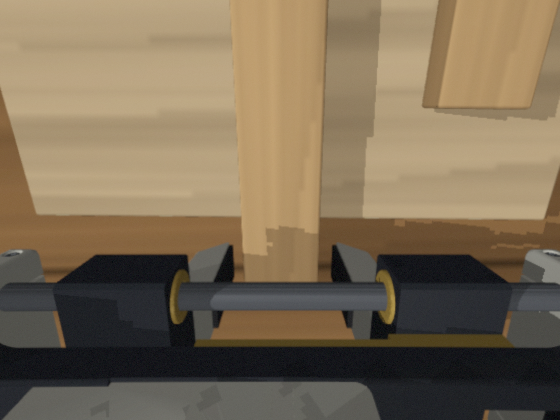

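View pics/ai_s.png

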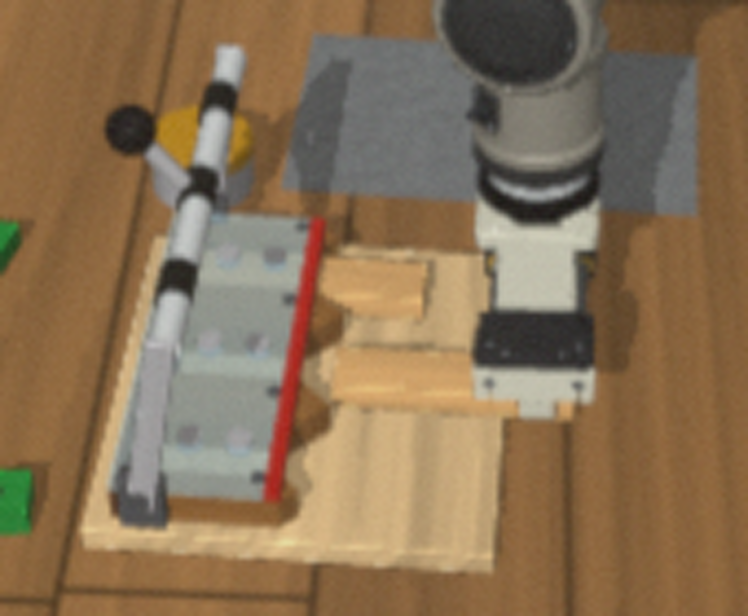

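```bash
python3 -m jog '[[0,0,0.02,0,0.4],[0,0,0,0,1],[0,0,0,0,1],[0,0,0,0,1],[0,0,0,0,1]]' 30|egrep 'width'; python3 -c "
from h import *
st()";python3 -m jog '[[0.15,0,-0.005,0,1],[0.15,0,-0.007,0,1],[0.15,0,-0.007,0,1],[0,0,0,0,1]]' 30|egrep 'width';python3 -c "
from h import *
todo([*J(-.048,0),.0265],JYAW);g=grab('wrist','aj')"
```

```text
width: 0.431
t48.6 pos [ 0.4283 -0.0283  0.0259] yaw -2.00 tilt [-0.0467  0.0275] F [-0.1  0.3 -0.6] T [ 0.01  0.05 -0.04] w 39.6mm
width: 0.436
t49.1 pos [ 0.4623 -0.0283  0.0258] yaw -1.87 tilt [-0.0725  0.0311] F [ 1.5 -1.6  0.4] T [-0.12 -0.51 -0.07] w 40.1mm
target [ 0.537  -0.0327  0.0265] tool mm [74.6  1.9 -6.2]
turn deg about tool z 0.23
```

View pics/aj.png

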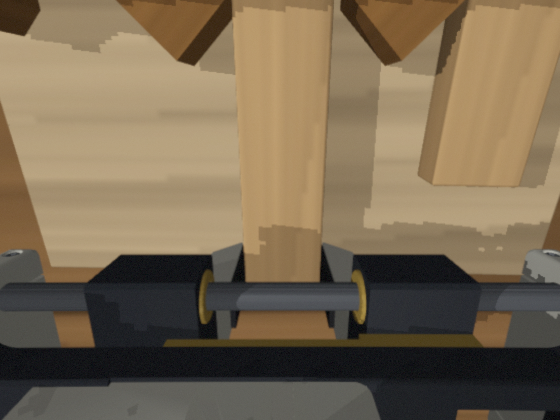

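```bash
python3 -m jog '[[0.1,0.005,-0.006,0,1],[0.1,0,-0.007,0,1],[0,0,0,0,1]]' 30|egrep 'width';python3 -c "
from h import *
todo([*J(-.048,0),.0265],JYAW);g=grab('wrist','ak');g=grab('side');crop(g,190,140,360,280,4.4,'ak_s')"
```

```text
width: 0.431
t49.5 pos [ 0.4821 -0.0293  0.0256] yaw -1.87 tilt [-0.0742  0.0315] F [ 2.6 -1.2  2.3] T [-0.1  -0.49 -0.06] w 39.7mm
target [ 0.537  -0.0327  0.0265] tool mm [54.8  1.5 -5. ]
turn deg about tool z 0.23
```

View pics/ak.png

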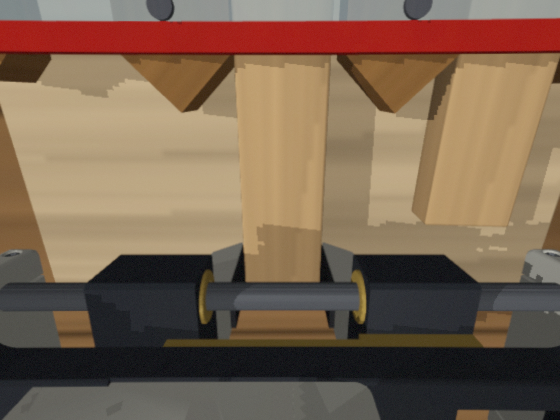

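View pics/ak_s.png

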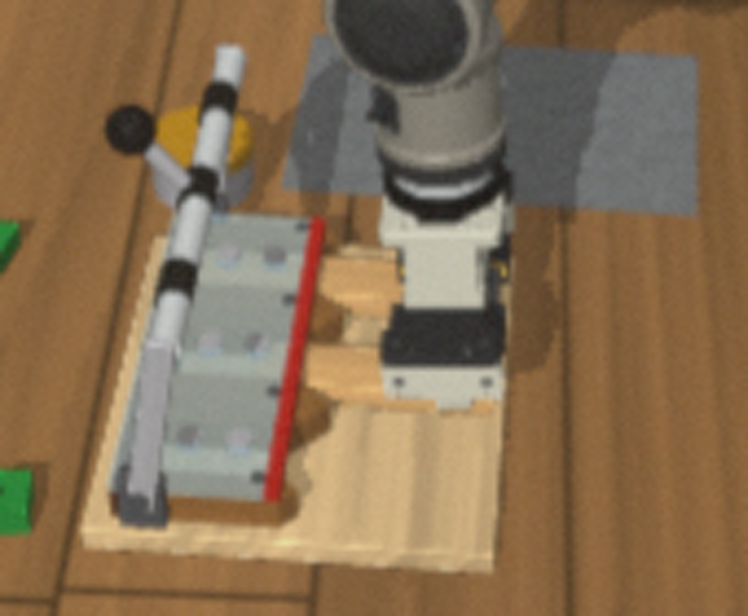

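Entered cleanly. Continue pushing.

```bash
python3 -m jog '[[0.12,0.005,-0.009,0,1],[0.12,0,-0.009,0,1],[0.1,0,-0.008,0,1],[0.08,0,-0.006,0,1],[0,0,0,0,1]]' 30|egrep 'width';python3 -c "
from h import *
todo([*J(-.048,0),.0265],JYAW)"
```

```text
width: 0.429
t50.2 pos [ 0.5216 -0.0305  0.0256] yaw -1.83 tilt [-0.084   0.0329] F [ 1.  -1.2  1.7] T [-0.13 -0.41 -0.08] w 39.4mm
target [ 0.537  -0.0327  0.0265] tool mm [15.4  1.7 -2.2]
turn deg about tool z 0.27
```

```bash
python3 -m jog '[[0.08,0.005,-0.005,0,1],[0.06,0,-0.004,0,1],[0,0,0,0,1]]' 20|egrep 'width';python3 -c "
from h import *
todo([*J(-.048,0),.0265],JYAW)";python3 -m jog '[[0.06,0,-0.004,0,1],[0.06,0,-0.004,0,1],[0.06,0,-0.004,0,1]]' 20|egrep 'width';python3 -c "
from h import *
todo([*J(-.048,0),.0265],JYAW);g=grab('wrist','al');print(proj(g,[[*J(-.075,y),.038] for y in(.02,-.02,-.07,-.11)]))"
```

```text
width: 0.432
t50.6 pos [ 0.5332 -0.0311  0.0256] yaw -1.80 tilt [-0.0913  0.0337] F [ 1.6 -0.   2.4] T [-0.04 -0.31 -0.07] w 39.8mm
target [ 0.537  -0.0327  0.0265] tool mm [ 3.8  1.5 -1.3]
turn deg about tool z 0.3
width: 0.435
t51.0 pos [ 0.5356 -0.031   0.0245] yaw -1.62 tilt [-0.1287  0.0358] F [-17.4  -2.6  15.5] T [-0.45  3.23  0.11] w 40.0mm
target [ 0.537  -0.0327  0.0265] tool mm [ 1.2  1.6 -2.2]
turn deg about tool z 0.48
[[250.36878475 310.51806864]
 [321.3368602  312.3711838 ]
 [411.62245406 314.91884997]
 [485.50398756 317.15874361]]
```

View pics/al.png

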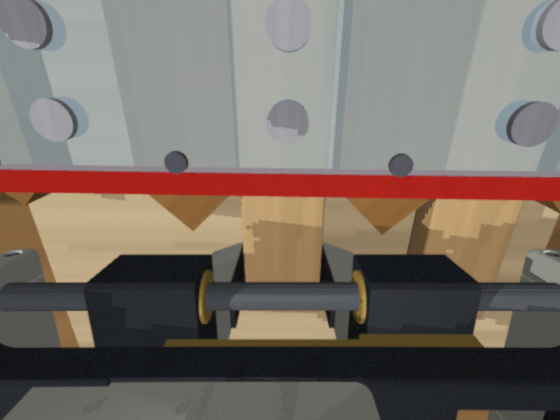

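```bash
python3 -m jog '[[0,0,0,0,0.4],[0,0,0,0,0.4],[0,0,0,0,0.4],[0,0,-0.2,0,0.4],[0,0,-0.3,0,0.4],[0,0,-0.3,0,0.4],[-0.35,0,0,0,0.4],[0,0,0,0,0.4]]' 20|egrep 'posi|force'; python3 -c "
from h import *
st();g=grab('wrist','am')
print('expect tail px',proj(g,[[*J(-.075,y),.038] for y in(.02,-.02,-.07,-.11)]));g=grab('top');crop(g,225,150,430,300,3.8,'am_t')"
```

```text
position: [0.5124, -0.0328, 0.109]
force: [-0.0, 0.1, 0.8]
t52.0 pos [ 0.5124 -0.0328  0.109 ] yaw -1.60 tilt [-0.1285  0.0364] F [-0.   0.1  0.8] T [-0.03 -0.06 -0.02] w 55.3mm
expect tail px [[259.72431357 212.08516392]
 [310.53844791 212.96596036]
 [374.83240626 214.08286057]
 [427.03015104 214.99161888]]
```

View pics/am.png

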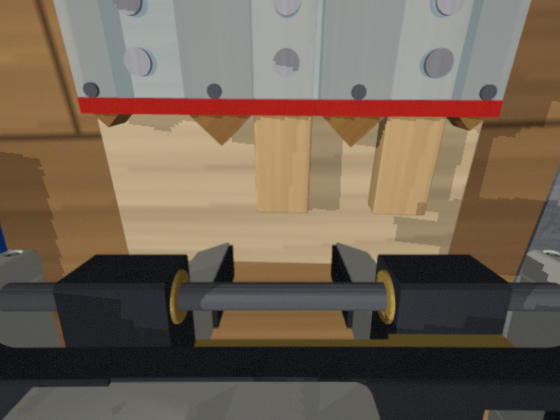

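View pics/am_t.png

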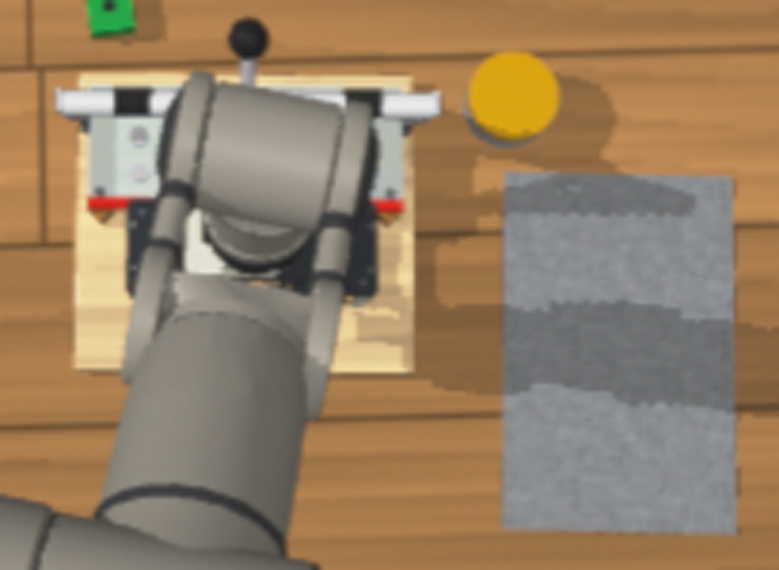

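```bash
python3 -m jog '[[0,0,-0.4,0,0.4],[0,0,-0.4,0,0.4],[0,0,-0.4,0,0.3],[0,0,-0.4,0,0.3],[0.4,0,0,0,0.3],[0.4,0,0,0,0.3],[0,0,0,0,0.3]]' 20|egrep 'posi|force'; python3 -c "
from h import *
f=grab('top');print(on_z(f,[[290.3,160]],.222), J(.106,0))
todo([.6887,-.0377,.27],JYAW);g=grab('wrist','an');print(proj(g,[.691,-.038,.222]))"
```

```text
position: [0.6228, -0.0418, 0.2596]
force: [-1.0, 0.4, -1.3]
[[ 0.68818212 -0.03708656  0.222     ]] [ 0.69092881 -0.03838423]
t53.1 pos [ 0.6217 -0.0417  0.26  ] yaw -1.61 tilt [-0.1237  0.0361] F [-0.7  0.1 -0.4] T [-0.01 -0.05  0.03] w 64.2mm
target [ 0.6887 -0.0377  0.27  ] tool mm [ 65.1  -6.5 -18. ]
turn deg about tool z 0.49
[[275.72032215 125.59093433]]
```

View pics/an.png

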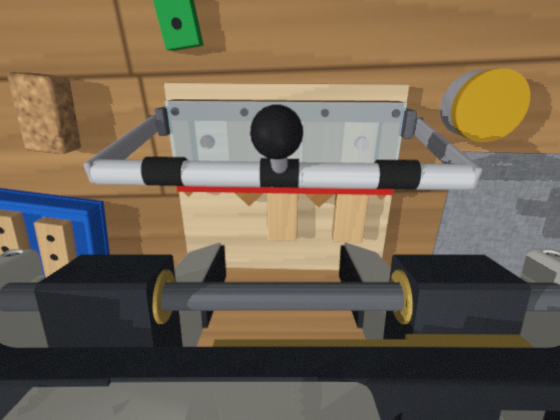

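```bash
python3 -m jog '[[0.35,-0.06,-0.1,0,0.3],[0.27,0,-0.05,0,0.3],[0,0,0,0,0.3]]' 20|egrep 'force'; python3 -c "
from h import *
todo([.685,-.0375,.204],JYAW);g=grab('wrist','ao');print(proj(g,[.687,-.038,.222]))"
```

```text
force: [-0.6, 0.0, 0.0]
t53.5 pos [ 0.6829 -0.0377  0.2683] yaw -1.63 tilt [-0.1269  0.0365] F [-0.6  0.   0. ] T [-0.02 -0.05 -0.02] w 64.6mm
target [ 0.685  -0.0375  0.204 ] tool mm [10.3  1.8 63.5]
turn deg about tool z 0.47
[[285.848727   218.63676438]]
```

View pics/ao.png

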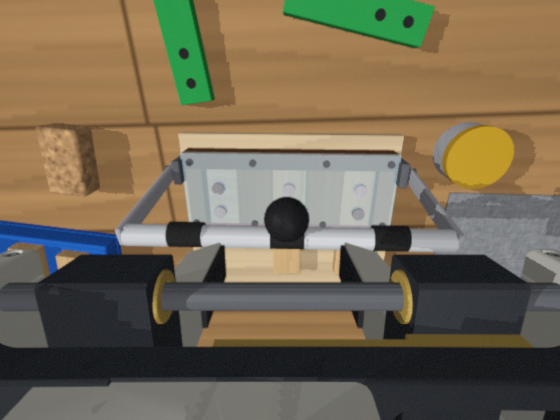

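Knob at (287,219) as predicted. Descend and grip.

```bash
python3 -m jog '[[0.08,0.02,0.25,0,0.3],[0,0,0.25,0,0.3],[0,0,0.1,0,0.3],[0,0,0,0,0.3]]' 20|egrep 'force'; python3 -c "
from h import *
todo([.685,-.0375,.204],JYAW);g=grab('wrist','ap')"
```

```text
force: [-0.2, -0.2, -0.7]
t54.0 pos [ 0.6791 -0.0377  0.2107] yaw -1.65 tilt [-0.1244  0.0359] F [-0.2 -0.2 -0.7] T [-0.07 -0.08  0.01] w 64.7mm
target [ 0.685  -0.0375  0.204 ] tool mm [ 6.7 -0.2  5.9]
turn deg about tool z 0.45
```

View pics/ap.png

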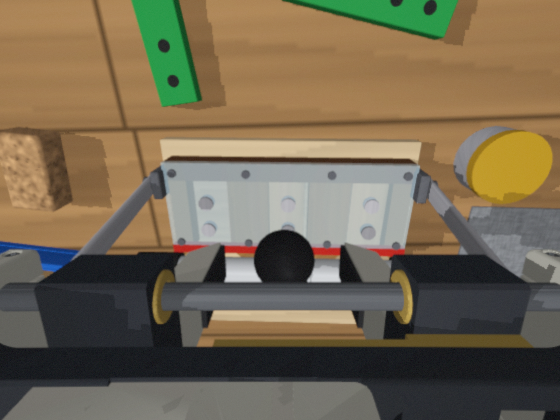

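```bash
python3 -m jog '[[0.07,0,0.06,0,0.3],[0,0,0,0,0.3],[0,0,0,0,1],[0,0,0,0,1],[0,0,0,0,1],[0,0,0,0,1],[0,0,0,0,1],[0,0,0,0,1],[0,0,0,0,1]]' 20|egrep 'force'; python3 -c "
from h import *
knob();R=telemetry.get_obs()['ee_rot'];print(R.round(3))"
```

```text
force: [-0.5, 0.1, 0.9]
t55.2 pos [ 0.6871 -0.0387  0.2066] yaw -1.69 tilt [-0.1189  0.034 ] F [-0.5  0.1  0.9] T [-0.16 -0.11  0.04] w 30.8mm
jig xyz 0.1043 -0.0009 0.2245 R 0.1736 bar rad 1.428
[[ 0.992 -0.033 -0.119]
 [-0.029 -0.999  0.034]
 [-0.12  -0.03  -0.992]]
```

```bash
python3 -m jog '[[-0.19,0,0.012,0,1],[-0.18,0,0.03,0,1],[-0.17,0,0.05,0,1],[-0.165,0,0.067,0,1],[0,0,0,0,1]]' 20|egrep 'force'; python3 -c "
from h import *
knob();R=telemetry.get_obs()['ee_rot'];print(R.round(3))"
```

```text
force: [-4.4, -0.1, -3.3]
t55.9 pos [ 0.6166 -0.0361  0.1994] yaw -1.67 tilt [-0.1096  0.0329] F [-4.4 -0.1 -3.3] T [-0.13  0.36  0.05] w 30.5mm
jig xyz 0.0336 -0.0009 0.2173 R 0.1731 bar rad 1.014
[[ 0.993 -0.032 -0.11 ]
 [-0.029 -0.999  0.033]
 [-0.111 -0.029 -0.993]]
```

```bash
python3 -m jog '[[-0.163,0,0.073,0,1],[-0.153,0,0.09,0,1],[-0.142,0,0.106,0,1],[-0.13,0,0.12,0,1],[0,0,0,0,1]]' 20|egrep 'force'; python3 -c "
from h import *
knob();R=telemetry.get_obs()['ee_rot'];print(R.round(3))"
```

```text
force: [-4.4, -0.5, -4.1]
t56.5 pos [ 0.5588 -0.0339  0.1678] yaw -1.69 tilt [-0.0994  0.0313] F [-4.4 -0.5 -4.1] T [-0.15  0.45  0.05] w 31.2mm
jig xyz -0.0244 -0.0009 0.1857 R 0.1728 bar rad 0.63
[[ 0.995 -0.032 -0.099]
 [-0.029 -0.999  0.031]
 [-0.1   -0.028 -0.995]]
```

```bash
python3 -m jog '[[-0.124,0,0.137,0,1],[-0.107,0,0.15,0,1],[-0.092,0,0.164,0,1],[-0.07,0,0.164,0,1],[0,0,0,0,1]]' 20|egrep 'force'; python3 -c "
from h import *
knob();R=telemetry.get_obs()['ee_rot'];print(R.round(3))"
```

```text
force: [-3.0, -0.6, -4.0]
t57.1 pos [ 0.5172 -0.0324  0.1137] yaw -1.69 tilt [-0.0964  0.0289] F [-3.  -0.6 -4. ] T [-0.13  0.36  0.05] w 30.8mm
jig xyz -0.0661 -0.0009 0.1316 R 0.1708 bar rad 0.23
[[ 0.995 -0.032 -0.096]
 [-0.029 -0.999  0.029]
 [-0.097 -0.026 -0.995]]
```

```bash
python3 -m jog '[[-0.05,0,0.13,0,1],[-0.03,0,0.12,0,1],[-0.02,0,0.09,0,1],[0,0,0,0,1]]' 20|egrep 'force'; python3 -c "
from h import *
knob();g=grab('side');crop(g,190,140,360,280,4.4,'aq')"
```

```text
force: [-2.3, -2.6, -4.9]
t57.6 pos [ 0.5054 -0.032   0.0815] yaw -1.67 tilt [-0.0965  0.0278] F [-2.3 -2.6 -4.9] T [-0.32  0.31  0.04] w 30.5mm
jig xyz -0.0779 -0.0008 0.0994 R 0.1697 bar rad 0.028
```

View pics/aq.png

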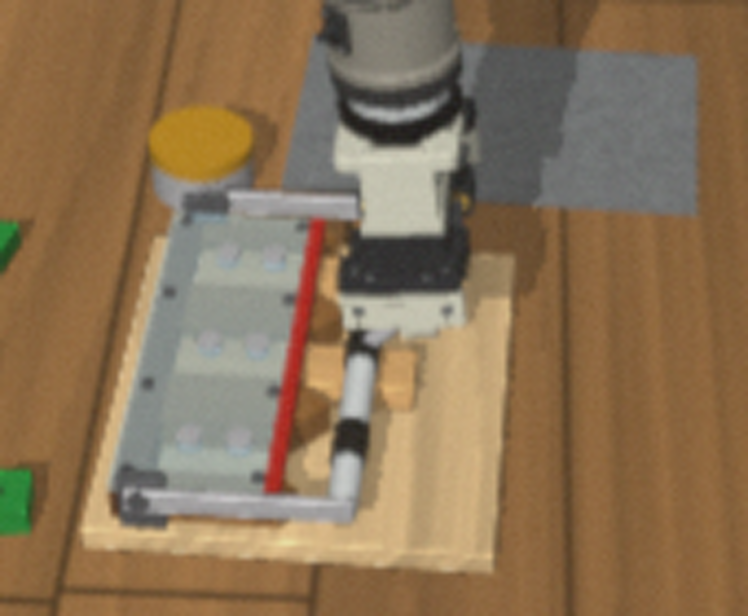

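Almost down; press gently to contact.

```bash
python3 -m jog '[[-0.01,0,0.05,0,1],[0,0,0.04,0,1]]' 20|egrep 'force'; python3 -c "
from h import *
knob()";  python3 -m jog '[[0,0,0.04,0,1],[0,0,0.04,0,1]]' 20|egrep 'force'; python3 -c "
from h import *
knob()"
```

```text
force: [-10.0, -0.2, 29.6]
t57.9 pos [ 0.5059 -0.032   0.0777] yaw -1.66 tilt [-0.0909  0.0268] F [-10.   -0.2  29.6] T [0.01 1.89 0.11] w 30.7mm
jig xyz -0.0775 -0.0008 0.0956 R 0.1682 bar rad 0.007
force: [-12.6, -0.9, 32.0]
t58.1 pos [ 0.5068 -0.032   0.0769] yaw -1.64 tilt [-0.0854  0.0253] F [-12.6  -0.9  32. ] T [-0.07  2.53  0.05] w 31.0mm
jig xyz -0.0767 -0.0008 0.0948 R 0.1673 bar rad 0.004
```

```bash
python3 -m jog '[[0,0,0,0,0.3],[0,0,0,0,0.2],[0,0,0,0,0.2],[0,0,0,0,0.2],[0,0,-0.2,0,0.2],[0,0,-0.4,0,0.2],[0,0,-0.4,0,0.2],[0,0,-0.4,0,0.2],[-0.5,0,0,0,0.2],[-0.5,0,0,0,0.2],[0,0,0,0,0.2]]' 20|egrep 'force|posi'; python3 -c "
from h import *
st();g=grab('wrist','ar');s=grab('side');crop(s,190,140,360,280,4.4,'ar_s');cv2.imwrite('pics/ar_full.png',s['img'][:,:,::-1])
print('tails',proj(g,[[*J(-.075,y),.038] for y in(.02,-.02,-.07,-.11)]),'knob',proj(g,[*J(-.08,0),.095]),proj(s,[*J(-.08,0),.095]))"
```

```text
position: [0.4201, -0.0318, 0.229]
force: [0.6, 0.6, 0.1]
t59.5 pos [ 0.4201 -0.0318  0.229 ] yaw -1.66 tilt [-0.0797  0.0271] F [0.6 0.6 0.1] T [ 0.04 -0.08  0.01] w 73.9mm
tails [[265.77672208  91.8819159 ]
 [303.92273481  92.09795219]
 [351.9337749   92.30692387]
 [390.66186935  92.42467984]] knob [[283.68245947  97.90221802]] [[285.71318484 208.49410193]]
```

View pics/ar.png

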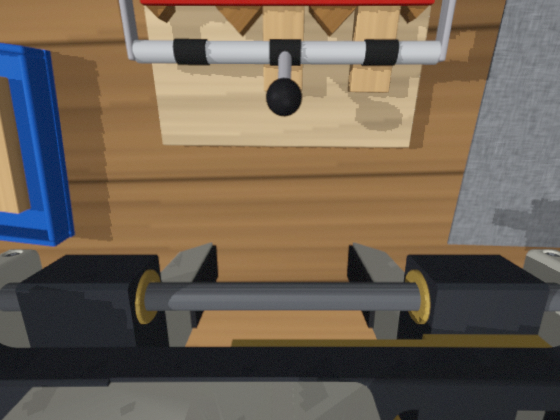

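View pics/ar_s.png

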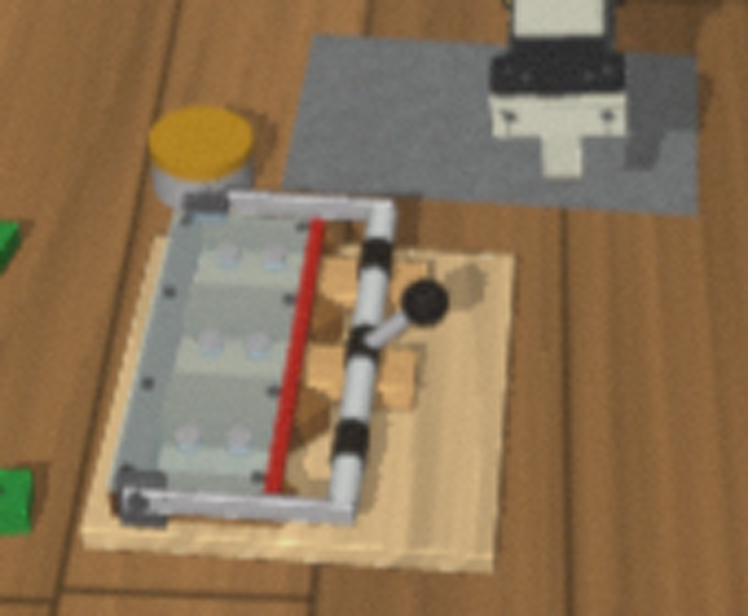

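View pics/ar_full.png

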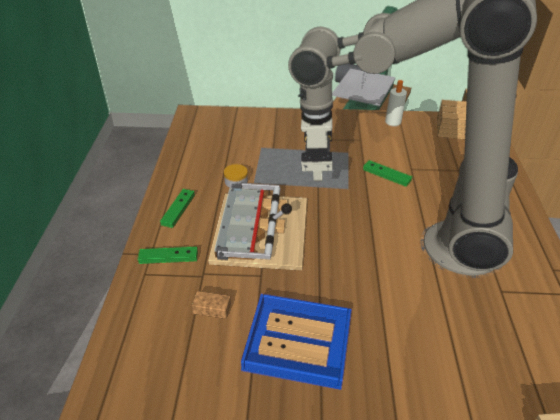

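```bash
python3 -c "
from h import *
s=grab('side');p=proj(s,[[*J(-.075,y),.038] for y in(.02,-.02,-.07,-.11)]);print((p-[190,140])*4.4)
t=grab('top');p=proj(t,[[*J(-.075,y),.038] for y in(.02,-.02,-.07,-.11)]);print((p-[245,190])*7)
crop(t,245,190,340,255,7,'as');crop(s,240,190,300,260,8,'as_s')"
```

```text
[[410.07100706 386.23725586]
 [414.712164   345.19762643]
 [420.26771259 296.08597872]
 [424.52778521 258.43645554]]
[[267.35594695 271.62307706]
 [354.44648462 272.4870751 ]
 [463.33258721 273.56508985]
 [550.43762547 274.4256922 ]]
```

View pics/as.png

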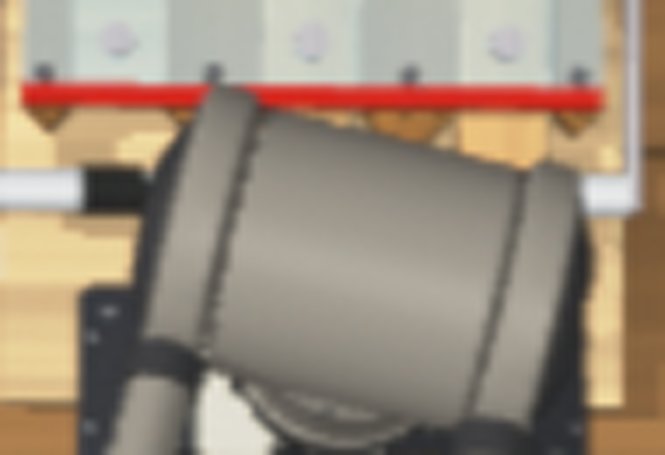

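View pics/as_s.png

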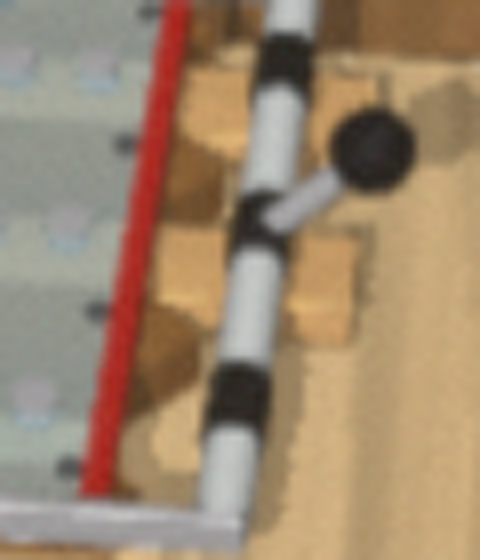

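```bash
python3 -c "
from station import job
print(job.close_job())"
```

```text
the job is handed in; nothing more can be done
None
```

The changeover is finished and handed in at about 60 s, well inside the 210 s limit.

I swung the bar up to about 1.44 rad by its knob. The two drilled blanks came out of the left and middle slots and went into the blue tray. The two new blanks went from the mat into the right and middle slots. I then swung the bar down again.

**Last checks**
- **Drilled blanks:** both lie flat, side by side in the tray.
- **New blanks:** each was pushed until the stop pushed back, at about 40 N for the right slot and 17 N for the middle one. In the wrist picture before the bar came down, both tails were within about 1 mm of 75 mm in front of the plate.
- **Bar:** it rests on the blanks, pressed down with about 30 N. The knob sits within a pixel of where it should be with the bar down.
- **Left alone:** the tin and the sanding block look to be where they started, and the robot is touching nothing.

**Less certain or disagreeing**
- **Right blank's tail:** in the coarse side view it read about 1 pixel (roughly 3–4 mm) long. The closer wrist view put it fully home, and I went by that.
- **Middle blank's tail:** after the bar came down the knob hid it from the wrist camera, so its last check was the side view, which agreed.
- **Knob height at the start:** it measured about 15 mm higher than the bar-down figure, so the bar was probably not fully down then.
- **Gripper tilt:** it drifted by up to 7 degrees during the run. I therefore set each new blank down flat on the bed and gripped it again before sliding it in.

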